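# Put the carving tools away in their chest

### The job

Carving is over for the day: swing the tool chest's lid up, over past upright and ease it down onto its props, then lay every carving tool that is out on the table in its own cradle in the chest, the one cut to its shape, handle to the front and blade towards the hinge, lying flat between the rails. When they are all in, swing the lid back over and lower it shut; never let the lid drop at either end, and leave the mallet, stone, jar, brush and gauge as they lie.

Things in the scene. Friction and masses are not known exactly. Their poses are not given: they have to be found in the camera images.
- broad: Broad chisel: flattened pale handle 28 mm wide, 20 high; steel blade flaring to 26 wide. It lies level on its handle. Origin: balance point on the handle's centre line, 10 mm above what it lies on; butt 75 mm behind it, wood ends 13 ahead, tip 100 ahead. x axis: along the tool to the tip. Grip across the width at the origin. None if not here.
- gouge: Gouge: flattened brown handle 26 mm wide, 19 high; channelled steel blade 14 wide. It lies level on its handle. Origin: balance point on the handle's centre line, 9.5 mm above what it lies on; butt 70 mm behind it, wood ends 13 ahead, tip 92 ahead. x axis: along the tool to the tip. Grip across the width at the origin. None if not here.
- veiner: Veiner: slim flattened brown handle 22 mm wide, 16 high; narrow steel blade 7 wide. It lies level on its handle. Origin: balance point on the handle's centre line, 8 mm above what it lies on; butt 58 mm behind it, wood ends 14 ahead, tip 78 ahead. x axis: along the tool to the tip. Grip across the width at the origin. None if not here.
- palm: Palm chisel: stubby flattened pale handle 32 mm wide, 24 high; steel blade 12 wide. It lies level on its handle. Origin: balance point on the handle's centre line, 12 mm above what it lies on; butt 40 mm behind it, wood ends 16 ahead, tip 80 ahead. x axis: along the tool to the tip. Grip across the width at the origin. None if not here.
- knife: Carving knife: flattened brown handle 24 mm wide, 18 high; short pointed steel blade 15 wide. It lies level on its handle. Origin: balance point on the handle's centre line, 9 mm above what it lies on; butt 76 mm behind it, wood ends 25 ahead, tip 70 ahead. x axis: along the tool to the tip. Grip across the width at the origin. None if not here.
- seat_broad (a point): Place of the broad's origin when seated in its own cradle (a fixed rest in the chest, cut to its size, its outline inlaid dark). x: to where the tip lies; z up. Saddle 10 mm below. Round-topped rails, 12 to 16 mm over the saddle, 3 mm off each side of the butt end (up to 25 mm short of this point) and of the blade's last 30 mm; end stops 6 mm past butt and tip.
- seat_gouge (a point): Place of the gouge's origin when seated in its own cradle (a fixed rest in the chest, cut to its size, its outline inlaid dark). x: to where the tip lies; z up. Saddle 9.5 mm below. Round-topped rails, 12 to 16 mm over the saddle, 3 mm off each side of the butt end (up to 25 mm short of this point) and of the blade's last 30 mm; end stops 6 mm past butt and tip.
- seat_veiner (a point): Place of the veiner's origin when seated in its own cradle (a fixed rest in the chest, cut to its size, its outline inlaid dark). x: to where the tip lies; z up. Saddle 8 mm below. Round-topped rails, 12 to 16 mm over the saddle, 3 mm off each side of the butt end (up to 25 mm short of this point) and of the blade's last 30 mm; end stops 6 mm past butt and tip.
- seat_palm (a point): Place of the palm's origin when seated in its own cradle (a fixed rest in the chest, cut to its size, its outline inlaid dark). x: to where the tip lies; z up. Saddle 12 mm below. Round-topped rails, 12 to 16 mm over the saddle, 3 mm off each side of the butt end (up to 20 mm short of this point) and of the blade's last 30 mm; end stops 6 mm past butt and tip.
- seat_knife (a point): Place of the knife's origin when seated in its own cradle (a fixed rest in the chest, cut to its size, its outline inlaid dark). x: to where the tip lies; z up. Saddle 9 mm below. Round-topped rails, 12 to 16 mm over the saddle, 3 mm off each side of the butt end (up to 25 mm short of this point) and of the blade's last 30 mm; end stops 6 mm past butt and tip.
- broad_tip (a point): Tip of the broad's blade, on its centre line; axes as the broad's. None if not here.
- gouge_tip (a point): Tip of the gouge's blade, on its centre line; axes as the gouge's. None if not here.
- veiner_tip (a point): Tip of the veiner's blade, on its centre line; axes as the veiner's. None if not here.
- palm_tip (a point): Tip of the palm's blade, on its centre line; axes as the palm's. None if not here.
- knife_tip (a point): Tip of the knife's blade, on its centre line; axes as the knife's. None if not here.
- lid (a joint): Angle of the chest's lid, rad: 0 shut, 1.57 upright, 2.0 fully open, leaning on two iron props behind the chest. The hinge is nearly free and the lid weighs 0.5 kg: let go anywhere else, it falls shut or open.
- lid_hinge (a point): Middle of the hinge line, at the chest's back top edge, 70 mm above the table. Axes fixed to the chest: x level, from its front to its back; y along the hinge; z up. The chest: open wooden box 215 mm front to back, 318 wide, 70 high, walls 8; front facing the loose tools. In it five cradles side by side, centres 55 mm apart and 41 from the side walls, in changing order.
- lid_grip (a point): Middle of the lid's lifting dowel: round wooden bar 14 mm thick, parallel to the hinge, 45 mm in front of the lid's front edge, held by two battens 146 mm apart. With the lid shut it is 260 mm in front of the hinge line and 16 above it; at lid angle a it has turned by a about the hinge, up and over. Being round, it can turn between the fingers, which may stay pointing down throughout.
- mallet: Carver's mallet standing on its head, 84 mm thick, 230 mm high; origin at the middle of its underside. Not part of the job.
- whetstone: Grey whetstone 70 x 200 x 25 mm lying flat; origin at the middle of its underside. Not part of the job.
- oil_jar: Amber glass jar, 60 mm thick, 85 mm high; origin at the middle of its underside. Not part of the job.
- brush: Dusting brush 210 mm long. Not part of the job.
- gauge: Wooden marking gauge: a stem 190 mm long through a 62 x 40 mm stock. Not part of the job.
Things that resemble listed ones, but are neither listed nor needed, are in the scene too. Leave any turquoise look-alike of the veiner alone. Leave any yellow look-alike of the knife alone.

How it is judged:
By the outcome, as a careful person would: the job done as asked, in the order asked, and still so for the second after the job is handed in, with the robot touching nothing.
Of broad, gouge, veiner, palm, knife only 3 to 5 are there at a start; the rules pass over those that are not, and their reading is None.
At some moment in a run one of broad, gouge, veiner, palm, knife may be knocked a few centimetres aside while the robot is not near it.
It also fails if it takes over 210 s, if anything falls off the work surface, if the arm or the gripper's body presses on something with over 40 N, if the wrist force passes 120 N, or if a joint passes its speed limit or range.

### The arm

A 7-joint arm with a two-finger parallel gripper is mounted at the origin on the work surface. World frame = base frame: x ahead of the robot, y to its left, z up, the work surface at z = 0. Lengths are in m, angles in degrees, forces in N, time in s.
With the tool pointing down it reaches from about 0.425 to 0.95 m from the base axis. Payload 4.7 kg.
Tool frame: the origin (TCP) lies midway between the tips of the shut fingers; the grasp point (between the pads) lies 19 mm behind it; z points along the fingers, y is the direction in which the jaws open and shut (so a half turn about z gives the same grasp; the last joint's range is limited). The gripper opens to 85 mm and grips with 20 to 120 N. Pads are 22 mm wide; open, the fingers measure 114 mm over their backs; the gripper's body (76 mm by 85 mm) begins 54 mm behind the grasp point. The pads swing forward as they close: fully open they stand 13 mm farther back than shut.
Start: joints at [-69.437, 26.849, -2.785, 87.806, 1.381, 65.374, -4.715], TCP at [0.255, 0.625, 0.231] pointing down, gripper open.
Joint ranges: [-148.3, 148.3], [-19.14, 114.17], [-79.39, 73.82], [5.75, 140.21], [-59.74, 239.74], [12.07, 113.84], [-152.46, 152.46]. Speed limits (degrees/s): [147.25, 147.25, 180, 180, 180, 180, 180].

### API

Orientations are given as a 3x3 rotation matrix whose columns are the frame's x, y, z axes.
In Python, from cell import arm, viewer gives the robot as it stands.
- The arm moves only by the shell command python3 -m creep 'ROWS'. ROWS is JSON, a list that holds one entry, the list of rows, each a list of 7 numbers: the turn, a rotation vector about the tool's x, y, z in rad, then the shift along the tool's x, y, z in m, then the gripper's target within -1 to 1 (shut at 1, half-way at 0, fully open at -1). A call has 1 to 20 rows; each row is the pose to reach, as a shift and turn from the pose commanded when the call began, along the tool's axes at that moment; what a row does not reach only later rows make up. A row lasts 1/8 s, in which the tool goes at most 62.5 mm and 10.7 degrees, less where a joint would pass 70% of its speed; a pose out of reach is approached as far as the arm can. A call with a gripper value outside its range is refused whole. The fingers move at their own pace and stop on an object; the grip force is fixed at half the most. Time passes only in rows, so rows that repeat a pose let the fingers close. It gives the time, the measured TCP pose, the force and the opening at its end, in the units of the state.
- arm.read_state(): the state, without advancing time (a new reading comes with each control period).
- viewer.grab_frame(name): name is "scene" or "top" or "wrist"; returns (picture, depth): 400x640x3 uint8, blue, green, red; 400x640 float32, m along the optical axis (not along the pixel's ray), 0 where there is no reading.
- viewer.calibration(name): a dict with "K" (3x3 intrinsics, pixels), "view" (4x4, takes a point from world to camera coordinates); the wrist camera has in their place "hand_eye" (4x4, takes a point from camera to tool coordinates, whose origin is the TCP and whose axes are the flange's). Camera axes: x right, y down, z forward; pixel columns grow to the right and rows downward; lengths in m; the calibration is good to about 2 mm. A picture is of the moment at which its call begins: read the wrist's pose just before it. calibration takes no time and is no camera call.
- arm.hand_in(): hands the job in, once; it reports no verdict.
The state is a dict: "t": time; "q": joint angles; "dq": joint speeds; "joint_torque": joint torques, N m; "position": TCP position; "tcp_rot": TCP orientation; "contact_force": force on the tool from outside, world axes, zero at the start; "moment": the same for the moment, N m; "grip_width": opening from 0.0 (shut) to 1.0 (fully open).
Only numpy, scipy, OpenCV 4.12 (cv2) and the standard library are available. Lean on these libraries where they do the work, as an engineer would, in place of code of your own. Each camera call takes 0.05 s, during which the arm holds its last target. There are 200 camera calls.

## Working session

There is one attempt and no reset: what is moved stays moved. The work goes in short steps, Python scripts to look and compute and a shell command to move; the robot and the scene stay as the last step left them, time stands still between calls to the robot, and variables do not carry over. Pictures are saved under pics/ and viewed, about 12 in all and at most 16, crops included, and the job is handed in when it is done.

```bash
mkdir -p pics; ls; cat > h.py <<'E'
import numpy as np, cv2
from cell import arm, viewer
def grab(n):
    s=arm.read_state(); im,d=viewer.grab_frame(n); c=viewer.calibration(n); K=np.array(c["K"])
    if "view" in c: T=np.linalg.inv(np.array(c["view"]))
    else:
        W=np.eye(4); W[:3,:3]=np.array(s["tcp_rot"]); W[:3,3]=s["position"]; T=W@np.array(c["hand_eye"])
    v,u=np.mgrid[:d.shape[0],:d.shape[1]]
    P=np.stack([(u-K[0,2])/K[0,0]*d,(v-K[1,2])/K[1,1]*d,d],-1)@T[:3,:3].T+T[:3,3]
    P[d==0]=np.nan
    return im,P,T,K
E
python3 - <<'E'
from h import *
for n in("top","scene","wrist"):
    im,P,T,K=grab(n); cv2.imwrite(f"pics/{n}0.png",im); np.savez(f"{n}0.npz",im=im,P=P,T=T,K=K)
    print(n,T.round(3).tolist(),K.round(1).tolist())
s=arm.read_state(); print(s)
E
```

```text
pics
top [[-0.006, -0.988, 0.157, 0.373], [-1.0, 0.005, -0.004, -0.07], [0.003, -0.157, -0.988, 1.432], [0.0, 0.0, 0.0, 1.0]] [[497.9, 0.0, 315.5], [0.0, 497.9, 196.3], [0.0, 0.0, 1.0]]
scene [[0.154, 0.572, -0.806, 1.368], [0.988, -0.082, 0.131, -0.184], [0.009, -0.816, -0.577, 0.677], [0.0, 0.0, 0.0, 1.0]] [[442.0, 0.0, 320.6], [0.0, 442.0, 197.7], [0.0, 0.0, 1.0]]
wrist [[0.379, 0.883, 0.277, 0.184], [0.925, -0.361, -0.115, 0.653], [-0.001, 0.3, -0.954, 0.372], [0.0, 0.0, 0.0, 1.0]] [[275.6, 0.0, 314.2], [0.0, 275.6, 199.0], [0.0, 0.0, 1.0]]
{'t': 0.15, 'q': array([-69.43672641,  26.8875753 ,  -2.7841313 ,  87.855507  ,
         1.38055519,  65.37386451,  -4.71522686]), 'dq': array([-0.04527278, -0.11661282, -0.01880638, -0.29640981,  0.06068906,
        0.12649595,  0.02064753]), 'joint_torque': array([ 7.44795616e-04, -5.10763407e+01, -4.66588105e-02, -2.37978011e+01,
        1.07634856e-02,  5.35066691e-03, -2.50340906e-05]), 'position': array([0.25507515, 0.62449791, 0.23051051]), 'tcp_rot': array([[-9.25753466e-01,  3.78127302e-01, -5.13399355e-04],
       [ 3.78127649e-01,  9.25752464e-01, -1.36249987e-03],
       [-3.99176813e-05, -1.45546947e-03, -9.99998940e-01]]), 'contact_force': array([ 0.35702184, -0.56279441,  0.55085131]), 'moment': array([-0.0292659 , -0.01465054, -0.04356832]), 'grip_width': 1.0024469946079517}
```

View pics/top0.png

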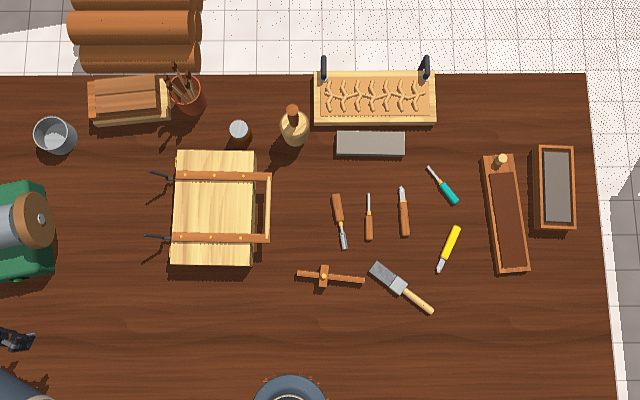

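View pics/scene0.png

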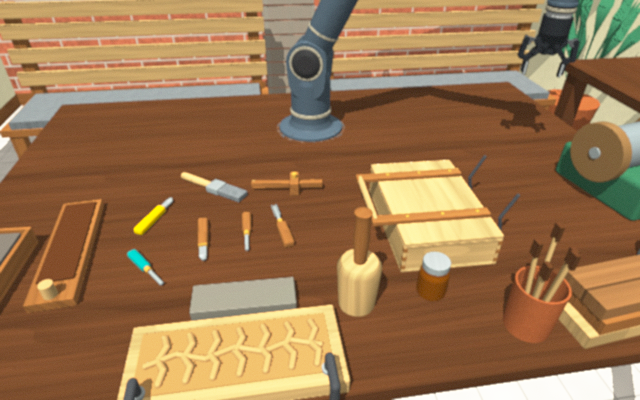

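```bash
python3 - <<'E'
from h import *
z=np.load("top0.npz"); im,P=z["im"],z["P"]
c=cv2.resize(im[160:280,310:480],None,fx=4,fy=4,interpolation=cv2.INTER_CUBIC); cv2.imwrite("pics/crop1.png",c)
c=cv2.resize(im[135:280,140:290],None,fx=4,fy=4,interpolation=cv2.INTER_CUBIC); cv2.imwrite("pics/crop2.png",c)
for n,(u0,v0,u1,v1) in dict(gouge=(325,188,354,255),veiner=(358,188,382,246),knife=(390,180,418,242)).items():
    p=P[v0:v1,u0:u1].reshape(-1,3); b=im[v0:v1,u0:u1].reshape(-1,3); m=p[:,2]>0.006
    q=p[m]; c=q[:,:2].mean(0); w,V=np.linalg.eigh(np.cov((q[:,:2]-c).T)); a=V[:,1]; t=(q[:,:2]-c)@a; s=(q[:,:2]-c)@V[:,0]
    print(n,m.sum(),c.round(4),"ax",a.round(3),"ends",(c+a*t.min()).round(3),(c+a*t.max()).round(3),"len",np.ptp(t).round(4),"w",np.ptp(s).round(4),"z",np.percentile(q[:,2],[50,95]).round(4))
for uv in [(268,180),(268,190),(268,210),(268,230),(268,238),(267,210),(269,210),(270,176),(268,241),(178,150),(170,265),(255,152),(253,265),(215,210),(180,210),(250,210),(200,200)]: print(uv,P[uv[1],uv[0]].round(3))
E
```

```text
gouge 365 [ 0.5415 -0.1427] ax [-0.987 -0.158] ends [ 0.606 -0.132] [ 0.435 -0.16 ] len 0.1736 w 0.0721 z [0.0159 0.0217]
veiner 245 [ 0.5194 -0.228 ] ax [-0.998  0.057] ends [ 0.615 -0.233] [ 0.466 -0.225] len 0.1501 w 0.0553 z [0.013  0.0186]
knife 384 [ 0.5478 -0.3286] ax [-1.    -0.028] ends [ 0.645 -0.326] [ 0.475 -0.331] len 0.1703 w 0.0695 z [0.015  0.0211]
(268, 180) [0.631 0.054 0.099]
(268, 190) [0.605 0.054 0.089]
(268, 210) [0.549 0.054 0.091]
(268, 230) [0.495 0.053 0.09 ]
(268, 238) [0.473 0.053 0.089]
(267, 210) [0.549 0.056 0.093]
(269, 210) [0.549 0.051 0.092]
(270, 176) [0.644 0.049 0.088]
(268, 241) [0.466 0.053 0.086]
(178, 150) [0.719 0.305 0.086]
(170, 265) [ 0.405  0.34  -0.   ]
(255, 152) [ 0.736  0.103 -0.006]
(253, 265) [0.403 0.103 0.002]
(215, 210) [0.551 0.199 0.083]
(180, 210) [0.552 0.296 0.076]
(250, 210) [0.552 0.105 0.074]
(200, 200) [0.579 0.241 0.081]
```

View pics/crop1.png

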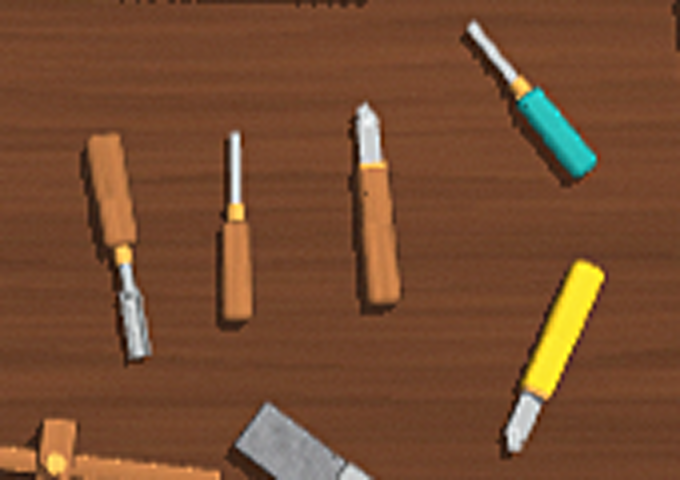

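View pics/crop2.png

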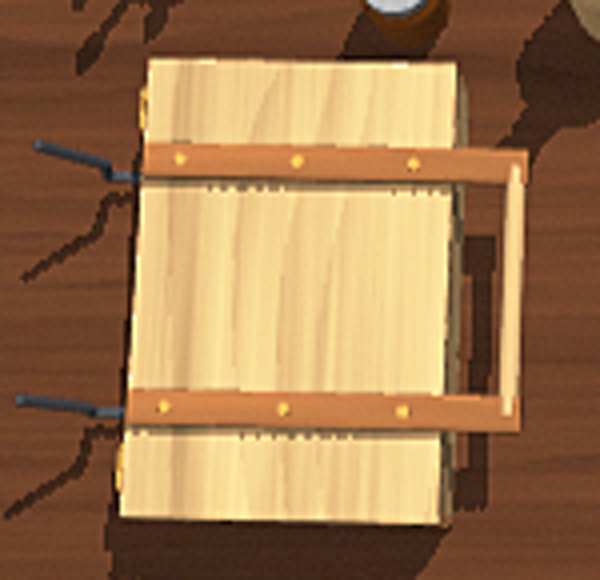

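```bash
python3 - <<'E'
from h import *
z=np.load("top0.npz"); im,P=z["im"],z["P"]
p=P[180:236,262:275].reshape(-1,3); q=p[(p[:,2]>.08)&(p[:,2]<.1)]
f=np.polyfit(q[:,0],q[:,1],1); print("dowel",f,np.polyval(f,.55),np.median(q[:,2]),np.percentile(q[:,1],[2,50,98]))
m=(P[...,2]>.06)&(P[...,2]<.1)
def edge(rows,side):
    pts=[]
    for v in rows:
        u=np.where(m[v,150:262])[0]+150
        u=u[0]+1 if side<0 else u[-1]-1
        pts.append(P[v,u])
    pts=np.array(pts); f=np.polyfit(pts[:,0],pts[:,1],1); return f.round(4),np.polyval(f,.55).round(4),np.std(pts[:,1]-np.polyval(f,pts[:,0])).round(4),pts[:,2].mean().round(3)
rows=[*range(155,168),*range(190,228),*range(246,260)]
print("front",edge(rows,1)); print("back",edge(rows,-1))
for u in range(180,256,15):
    v=np.where(m[140:275,u])[0]+140; print(u,P[v[0]+1,u].round(3),P[v[-1]-1,u].round(3))
for u in (190,225,262): # batten edges via height
    print(u,[(v,P[v,u].round(3).tolist()) for v in list(range(169,184,2))+list(range(230,246,2))])
E
```

```text
dowel [-0.01416181  0.06333085] 0.055541852175298924 0.09109785281762539 [0.04838035 0.05570447 0.06647447]
front (array([-0.0255,  0.1166]), np.float64(0.1026), np.float64(0.0008), np.float64(0.078))
 ** On entry to DLASCL parameter number  4 had an illegal value
 ** On entry to DLASCL parameter number  4 had an illegal value
 ** On entry to DLASCL parameter number  4 had an illegal value
 ** On entry to DLASCL parameter number  4 had an illegal value
 ** On entry to DLASCL parameter number  5 had an illegal value
 ** On entry to DLASCL parameter number  4 had an illegal valueTraceback (most recent call last):
  File "<stdin>", line 14, in <module>
  File "<stdin>", line 12, in edge
    c, resids, rank, s = lstsq(lhs, rhs, rcond)
                         ~~~~~^^^^^^^^^^^^^^^^^
    x, resids, rank, s = _umath_linalg.lstsq(a, b, rcond,
                         ~~~~~~~~~~~~~~~~~~~^^^^^^^^^^^^^
                                             signature=signature)
                                             ^^^^^^^^^^^^^^^^^^^^
    raise LinAlgError("SVD did not converge in Linear Least Squares")
numpy.linalg.LinAlgError: SVD did not converge in Linear Least Squares
```

```bash
P='[0,0,-0.361,-0.4914,-0.4151,0.03,0.05]'; python3 -m creep '[[[0,0,-0.1,-0.12,-0.10,0.007,0.05],[0,0,-0.2,-0.24,-0.2,0.015,0.05],[0,0,-0.361,-0.36,-0.3,0.03,0.05],[0,0,-0.361,-0.4914,-0.4151,0.03,0.05],[0,0,-0.361,-0.4914,-0.4151,0.03,0.05],[0,0,-0.361,-0.4914,-0.4151,0.03,0.05],[0,0,-0.361,-0.4914,-0.4151,0.03,0.05],[0,0,-0.361,-0.4914,-0.4151,0.03,0.05],[0,0,-0.361,-0.4914,-0.4151,0.03,0.05],[0,0,-0.361,-0.4914,-0.4151,0.03,0.05],[0,0,-0.361,-0.4914,-0.4151,0.03,0.05],[0,0,-0.361,-0.4914,-0.4151,0.03,0.05],[0,0,-0.361,-0.4914,-0.4151,0.03,0.05],[0,0,-0.361,-0.4914,-0.4151,0.03,0.05],[0,0,-0.361,-0.4914,-0.4151,0.03,0.05],[0,0,-0.361,-0.4914,-0.4151,0.03,0.05]]]'
python3 - <<'E'
from h import *
im,P,T,K=grab("wrist"); cv2.imwrite("pics/w1.png",im); s=arm.read_state(); print(s["position"],s["tcp_rot"].round(3).tolist(),s["q"].round(1))
m=(P[...,2]>.075)&(P[...,2]<.1)&(P[...,1]<.075)&(P[...,1]>.03)&(abs(P[...,0]-.553)<.06)
q=P[m]; print(len(q)); 
if len(q)>50: f=np.polyfit(q[:,0],q[:,1],1); print(f,np.polyval(f,.553),np.percentile(q[:,1],[5,50,95]),np.percentile(q[:,2],[50,95]))
E
```

```text
t: 2.15
position: [0.553, 0.0555, 0.2014]
tcp_rot: [[-1.0, 0.026, 0.0], [0.026, 1.0, 0.0], [-0.0, 0.0, -1.0]]
contact_force: [-0.2, -0.1, -0.7]
grip_width: 0.475
[0.55307047 0.05522982 0.20137003] [[-1.0, 0.026, 0.0], [0.026, 1.0, 0.0], [-0.0, 0.0, -1.0]] [-16.6  17.4   8.1 106.7  -2.9  56.2  81.3]
1722
[-0.02256038  0.06836818] 0.055892282611191266 [0.04970885 0.05599702 0.06237518] [0.09124561 0.09286661]
```

View pics/w1.png

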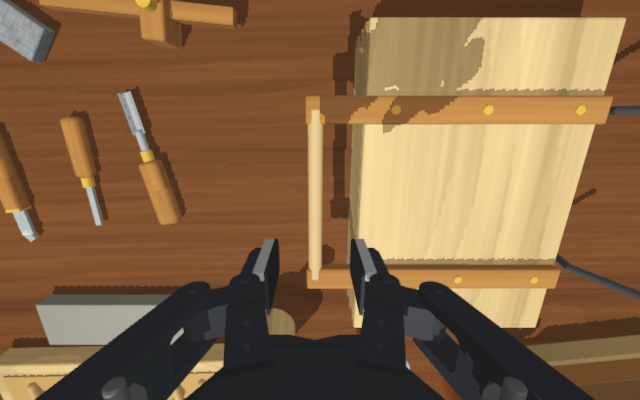

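```bash
python3 -m creep '[[[0,0,0,0,0.0007,0.02,0.3],[0,0,0,0,0.0007,0.04,0.3],[0,0,0,0,0.0007,0.06,0.3],[0,0,0,0,0.0007,0.08,0.3],[0,0,0,0,0.0007,0.10,0.3],[0,0,0,0,0.0007,0.115,0.3],[0,0,0,0,0.0007,0.125,0.3],[0,0,0,0,0.0007,0.134,0.3],[0,0,0,0,0.0007,0.134,0.3],[0,0,0,0,0.0007,0.134,0.6],[0,0,0,0,0.0007,0.134,1],[0,0,0,0,0.0007,0.134,1],[0,0,0,0,0.0007,0.134,1],[0,0,0,0,0.0007,0.134,1],[0,0,0,0,0.0007,0.134,1]]]'
python3 - <<'E'
import numpy as np
r=.2605;p=np.arctan2(16,260)
for n in (20,):
  for k in range(0,41):
    s=k/40; a=2.0*(s*s*(3-2*s)*.7+.3*s) if 1 else 0
    print(k,round(a,3),round(.26-r*np.cos(a+p),3),round(-(r*np.sin(a+p)-.016),3))
E
```

```text
t: 4.08
position: [0.5536, 0.0561, 0.0679]
tcp_rot: [[-1.0, 0.026, 0.001], [0.026, 1.0, 0.001], [-0.001, 0.001, -1.0]]
contact_force: [-1.0, 2.8, 5.5]
grip_width: 0.139
0 0.0 -0.0 -0.0
1 0.018 0.0 -0.005
2 0.04 0.001 -0.01
3 0.067 0.002 -0.017
4 0.099 0.003 -0.026
5 0.135 0.005 -0.035
6 0.175 0.007 -0.045
7 0.219 0.01 -0.056
8 0.266 0.013 -0.068
9 0.316 0.018 -0.08
10 0.369 0.023 -0.093
11 0.424 0.03 -0.106
12 0.482 0.037 -0.119
13 0.543 0.046 -0.132
14 0.604 0.055 -0.145
15 0.668 0.066 -0.158
16 0.733 0.077 -0.17
17 0.799 0.09 -0.181
18 0.865 0.104 -0.192
19 0.933 0.118 -0.202
20 1.0 0.133 -0.211
21 1.067 0.149 -0.219
22 1.135 0.165 -0.226
23 1.201 0.181 -0.232
24 1.267 0.198 -0.237
25 1.332 0.214 -0.24
26 1.396 0.23 -0.243
27 1.457 0.247 -0.244
28 1.518 0.262 -0.244
29 1.576 0.277 -0.244
30 1.631 0.292 -0.243
31 1.684 0.305 -0.241
32 1.734 0.318 -0.238
33 1.781 0.33 -0.235
34 1.825 0.341 -0.232
35 1.865 0.351 -0.228
36 1.901 0.359 -0.225
37 1.933 0.367 -0.222
38 1.96 0.373 -0.219
39 1.982 0.379 -0.216
40 2.0 0.383 -0.214
```

```bash
python3 -m creep '[[[0,0,0,0,0,-0.005,1],[0,0,0,0,0.001,-0.010,1],[0,0,0,0,0.002,-0.017,1],[0,0,0,0,0.003,-0.026,1],[0,0,0,0,0.005,-0.035,1],[0,0,0,0,0.007,-0.045,1],[0,0,0,0,0.010,-0.056,1],[0,0,0,0,0.013,-0.068,1],[0,0,0,0,0.018,-0.080,1],[0,0,0,0,0.023,-0.093,1],[0,0,0,0,0.030,-0.106,1],[0,0,0,0,0.037,-0.119,1],[0,0,0,0,0.046,-0.132,1],[0,0,0,0,0.055,-0.145,1],[0,0,0,0,0.066,-0.158,1],[0,0,0,0,0.077,-0.170,1],[0,0,0,0,0.090,-0.181,1],[0,0,0,0,0.104,-0.192,1],[0,0,0,0,0.118,-0.202,1],[0,0,0,0,0.133,-0.211,1]]]'
```

```text
t: 6.58
position: [0.557, 0.182, 0.2813]
tcp_rot: [[-0.999, 0.032, -0.0], [0.032, 0.999, -0.009], [0.0, -0.009, -1.0]]
contact_force: [-2.9, -13.4, 16.0]
grip_width: 0.139
```

```bash
python3 -m creep '[[[0,0,0,0,0.015,-0.010,1],[0,0,0,0,0.031,-0.018,1],[0,0,0,0,0.047,-0.025,1],[0,0,0,0,0.064,-0.030,1],[0,0,0,0,0.081,-0.033,1],[0,0,0,0,0.097,-0.036,1],[0,0,0,0,0.114,-0.037,1]]]'
python3 -m creep '[[[0,0,0,0,0.015,0,1],[0,0,0,0,0.030,0,1],[0,0,0,0,0.046,0.001,1],[0,0,0,0,0.059,0.003,1],[0,0,0,0,0.072,0.006,1],[0,0,0,0,0.084,0.009,1],[0,0,0,0,0.095,0.012,1],[0,0,0,0,0.105,0.016,1],[0,0,0,0,0.113,0.019,1]]]'
```

```text
t: 7.45
position: [0.5601, 0.3005, 0.3189]
tcp_rot: [[-1.0, 0.029, 0.002], [0.029, 1.0, -0.002], [-0.002, -0.002, -1.0]]
contact_force: [-0.3, -4.0, 10.0]
grip_width: 0.131
t: 8.57
position: [0.5631, 0.4157, 0.2965]
tcp_rot: [[-1.0, 0.027, 0.001], [0.027, 1.0, -0.0], [-0.001, -0.0, -1.0]]
contact_force: [3.0, -0.6, 5.3]
grip_width: 0.137
```

```bash
python3 -m creep '[[[0,0,0,0,0.004,0.0016,1],[0,0,0,0,0.008,0.0033,1],[0,0,0,0,0.012,0.005,1],[0,0,0,0,0.015,0.0064,1],[0,0,0,0,0.018,0.0078,1],[0,0,0,0,0.020,0.0088,1],[0,0,0,0,0.022,0.0098,1],[0,0,0,0,0.023,0.0103,1],[0,0,0,0,0.024,0.0108,1],[0,0,0,0,0.025,0.0113,1],[0,0,0,0,0.025,0.0113,1]]]'
```

```text
t: 9.95
position: [0.5637, 0.4386, 0.2851]
tcp_rot: [[-1.0, 0.028, -0.001], [0.028, 1.0, -0.003], [0.0, -0.003, -1.0]]
contact_force: [4.2, -3.9, 3.8]
grip_width: 0.133
```

```bash
python3 -m creep '[[[0,0,0,0,0.001,0.0005,1],[0,0,0,0,0.002,0.001,1],[0,0,0,0,0.003,0.0014,1],[0,0,0,0,0.003,0.0014,1],[0,0,0,0,0.003,0.0014,1]]]'
```

```text
t: 10.58
position: [0.5637, 0.4387, 0.285]
tcp_rot: [[-1.0, 0.029, -0.002], [0.029, 1.0, -0.008], [0.002, -0.008, -1.0]]
contact_force: [-0.4, -10.5, 10.5]
grip_width: 0.136
```

```bash
python3 -m creep '[[[0,0,0,0,0.001,0,0.6],[0,0,0,0,0,0,0.3],[0,0,0,0,-0.001,0,0.3],[0,0,0,0,-0.001,0,0.3],[0,0,0,0,-0.001,-0.01,0.3],[0,0,0,0,-0.001,-0.04,0.3],[0,0,0,0,-0.001,-0.08,0.3],[0,0,0,0,-0.001,-0.12,-0.3],[0,0,0,0,-0.05,-0.12,-0.3],[0,0,0,0,-0.10,-0.12,-0.3],[0,0,0,0,-0.16,-0.12,-0.3],[0,0,0,0,-0.22,-0.12,-0.3],[0,0,0,0,-0.23,-0.12,-0.3],[0,0,0,0,-0.23,-0.12,-0.3],[0,0,0,0,-0.23,-0.12,-0.3]]]'
python3 - <<'E'
from h import *
for n in("wrist","top"):
    im,P,T,K=grab(n); cv2.imwrite(f"pics/{n}2.png",im); np.savez(f"{n}2.npz",im=im,P=P,T=T,K=K)
s=arm.read_state(); print(s["position"],s["q"].round(1))
E
```

```text
t: 12.45
position: [0.557, 0.2159, 0.4035]
tcp_rot: [[-1.0, 0.023, -0.0], [0.023, 1.0, 0.001], [0.0, 0.001, -1.0]]
contact_force: [0.5, 0.6, -1.1]
grip_width: 0.649
[0.55705821 0.21568492 0.40319574] [-29.6  13.9   5.7  84.4  -1.4  81.8  64.8]
```

View pics/wrist2.png

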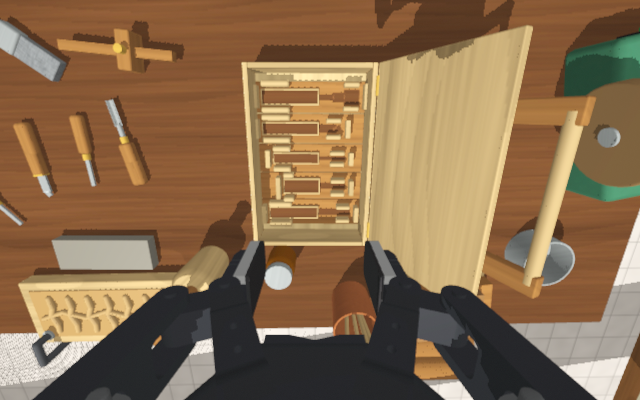

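```bash
python3 -m creep '[[[0,0,0,-0.05,-0.015,0.05,-0.3],[0,0,0,-0.103,-0.015,0.1,-0.3],[0,0,0,-0.103,-0.015,0.15,-0.3],[0,0,0,-0.103,-0.015,0.19,-0.3],[0,0,0,-0.103,-0.015,0.223,-0.3],[0,0,0,-0.103,-0.015,0.233,-0.3],[0,0,0,-0.103,-0.015,0.233,-0.3],[0,0,0,-0.103,-0.015,0.233,-0.3],[0,0,0,-0.103,-0.015,0.233,-0.3]]]'
python3 - <<'E'
from h import *
im,P,T,K=grab("wrist"); np.savez("wrist3.npz",im=im,P=P,T=T,K=K)
cv2.imwrite("pics/wrist3.png",cv2.resize(im[0:330,160:460],None,fx=1.8,fy=1.8,interpolation=cv2.INTER_CUBIC))
s=arm.read_state(); print(s["position"],s["q"].round(1))
E
```

```text
t: 13.68
position: [0.6608, 0.196, 0.1724]
tcp_rot: [[-1.0, 0.027, 0.003], [0.027, 1.0, 0.001], [-0.003, 0.001, -1.0]]
contact_force: [0.6, -0.7, 0.7]
grip_width: 0.651
[0.66060401 0.19590728 0.17208107] [-24.4  30.9   6.4  89.8  -3.8  59.5  71.6]
```

View pics/wrist3.png

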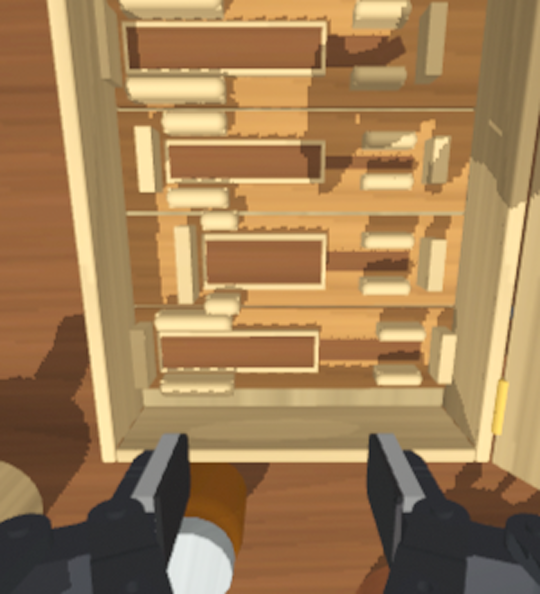

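```bash
cat >> h.py <<'E'
def rect(d,z,x0,x1,y0,y1,r=0.0005):
    # ortho: columns = world y increasing, rows = world x increasing
    nx,ny=int((x1-x0)/r),int((y1-y0)/r)
    X,Y=np.mgrid[:nx,:ny]; p=np.stack([x0+X*r,y0+Y*r,np.full_like(X,0)+z],-1).astype(float)
    c=(p-d["T"][:3,3])@d["T"][:3,:3]; u=c[...,0]/c[...,2]*d["K"][0,0]+d["K"][0,2]; v=c[...,1]/c[...,2]*d["K"][1,1]+d["K"][1,2]
    return cv2.remap(d["im"],u.astype(np.float32),v.astype(np.float32),cv2.INTER_CUBIC)
E
python3 - <<'E'
from h import *
d=np.load("wrist3.npz"); P=d["P"]
m=(P[...,0]>.41)&(P[...,0]<.72)&(P[...,1]>.12)&(P[...,1]<.29)&(P[...,2]<.065)
h,e=np.histogram(P[m][:,2],bins=np.arange(-.005,.065,.002)); print([(round(a,3),int(b)) for a,b in zip(e,h)])
d2=np.load("wrist2.npz")
z=float(e[h.argmax()]+.001); print(z)
a=rect(d2,z,.40,.73,.09,.33,.001); b=rect(d,z,.40,.73,.09,.33,.001)
o=cv2.resize(np.hstack([a,b]),None,fx=1.65,fy=1.65,interpolation=cv2.INTER_CUBIC)
cv2.imwrite("pics/rect.png",o); print(o.shape)
E
```

```text
[(np.float64(-0.005), 0), (np.float64(-0.003), 0), (np.float64(-0.001), 0), (np.float64(0.001), 0), (np.float64(0.003), 2), (np.float64(0.005), 543), (np.float64(0.007), 1319), (np.float64(0.009), 246), (np.float64(0.011), 5248), (np.float64(0.013), 11493), (np.float64(0.015), 1111), (np.float64(0.017), 2328), (np.float64(0.019), 7571), (np.float64(0.021), 772), (np.float64(0.023), 422), (np.float64(0.025), 469), (np.float64(0.027), 761), (np.float64(0.029), 1720), (np.float64(0.031), 2563), (np.float64(0.033), 1236), (np.float64(0.035), 552), (np.float64(0.037), 483), (np.float64(0.039), 144), (np.float64(0.041), 141), (np.float64(0.043), 113), (np.float64(0.045), 117), (np.float64(0.047), 120), (np.float64(0.049), 122), (np.float64(0.051), 121), (np.float64(0.053), 120), (np.float64(0.055), 115), (np.float64(0.057), 112), (np.float64(0.059), 115), (np.float64(0.061), 112)]
0.014000000000000002
(543, 792, 3)
```

View pics/rect.png

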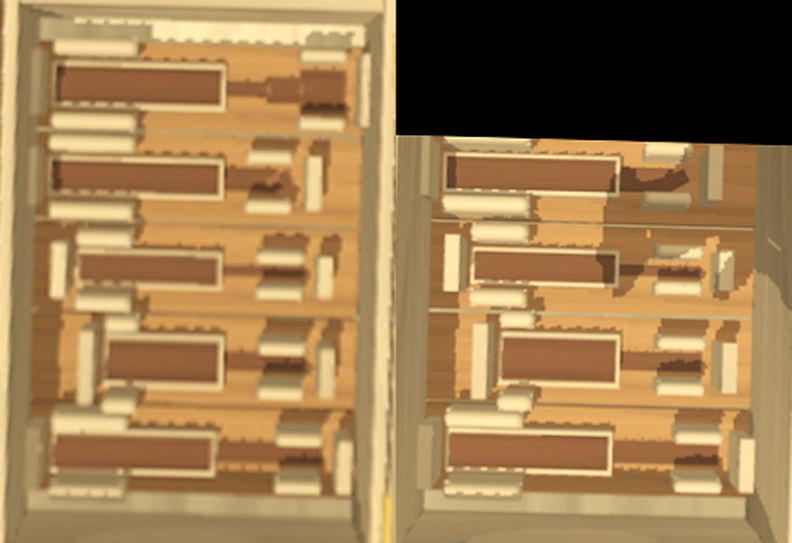

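```bash
python3 - <<'E'
from h import *
d=np.load("wrist3.npz"); P=d["P"]; im=d["im"]
for n,(y,x) in dict(knife=(.16,.505),veiner=(.16,.562),palm=(.18,.617),gouge=(.16,.675)).items():
    m=(abs(P[...,0]-x)<.022)&(P[...,1]>.10)&(P[...,1]<.24)
    q=P[m]; dk=(im[m].astype(int)[:,2]<150)
    hz,e=np.histogram(q[:,2],bins=np.arange(.004,.04,.002)); print(n,hz)
    s=q[(q[:,2]>.016)&(q[:,2]<.0235)]
    # trim outline: robust bounding by counts
    c=s[:,:2]; r=cv2.minAreaRect(c.astype(np.float32)*1000)
    print("  all",len(s),[np.round(v,1) for v in r], np.median(s[:,2]).round(4),"medianrange x",np.percentile(c[:,0],[1,99]).round(4),"y",np.percentile(c[:,1],[1,99]).round(4))
    s=q[(q[:,2]>.016)&(q[:,2]<.0235)&dk]; c=s[:,:2]
    if len(s)>30: print("  dark",len(s),"x",np.percentile(c[:,0],[1,99]).round(4),"y",np.percentile(c[:,1],[1,99]).round(4), "mean",c.mean(0).round(4), "slope dx/dy", np.polyfit(c[:,1],c[:,0],1)[0].round(3))
E
```

```text
knife [   0    0    0  115 1649  555  240 2293 1102   98   86  104  219  395
  258  190   35]
  all 3712 [array([507.4, 174.6]), array([130.2,  38.3]), np.float64(89.8)] 0.0196 medianrange x [0.4909 0.5206] y [0.1155 0.224 ]
  dark 487 x [0.4907 0.5227] y [0.1145 0.2383] mean [0.5112 0.1628] slope dx/dy 0.103
veiner [   0    0    5  132 2186  566  103 1473  691   74   62   65  149  388
  471   77   34]
  all 2319 [array([563.4, 166.3]), array([116.1,  42.8]), np.float64(88.5)] 0.0196 medianrange x [0.5468 0.5752] y [0.1084 0.2232]
  dark 180 x [0.554 0.571] y [0.159 0.222] mean [0.5617 0.2155] slope dx/dy -0.077
palm [   0    0    5   89 1802  564  100 1346  763   41   42   65   75   95
   52   61  311]
  all 2241 [array([618. , 171.7]), array([130.6,  44. ]), np.float64(89.2)] 0.0197 medianrange x [0.6007 0.6357] y [0.107 0.224]
  dark 231 x [0.6243 0.6292] y [0.1569 0.2209] mean [0.6267 0.1899] slope dx/dy 0.03
gouge [   0    0    1   24 1036  423   88 1276  775   50   67   62  109  257
  175  227   30]
  all 2178 [array([674. , 163.4]), array([ 42.6, 117.7]), np.float64(0.9)] 0.0197 medianrange x [0.6581 0.6877] y [0.1169 0.2195]
  dark 151 x [0.6623 0.682 ] y [0.1413 0.2162] mean [0.6764 0.1862] slope dx/dy -0.095
```

```bash
python3 - <<'E'
from h import *
for f in("wrist3.npz","wrist2.npz"):
  d=np.load(f); a=rect(d,.0197,.40,.73,.09,.33,.0005)
  for n,(x,y) in dict(broad=(.450,.17),knife=(.506,.17),veiner=(.563,.17),palm=(.618,.185),gouge=(.674,.17)).items():
    r,c=int((x-.4)/.0005),int((y-.09)/.0005)
    if a[r,c].sum()==0: continue
    m=np.zeros((a.shape[0]+2,a.shape[1]+2),np.uint8)
    b=cv2.GaussianBlur(a,(3,3),0)
    cv2.floodFill(b,m,(c,r),0,(38,)*3,(38,)*3,cv2.FLOODFILL_FIXED_RANGE|cv2.FLOODFILL_MASK_ONLY|(255<<8))
    k=cv2.morphologyEx(m[1:-1,1:-1],cv2.MORPH_OPEN,np.ones((21,21)))
    ys,xs=np.nonzero(k)
    if len(ys)<100: print(n,a[r,c]);continue
    R=cv2.minAreaRect(np.stack([xs,ys],1).astype(np.float32)); (cx,cy),(w,h),t=R
    print(f,n,a[r,c],"centre x,y",round(.4+cy*.0005,4),round(.09+cx*.0005,4),"size",round(w*.5,1),round(h*.5,1),"ang",round(t,2))
E
```

```text
wrist3.npz knife [ 64 107 160] centre x,y 0.5067 0.1737 size 92.8 18.7 ang 1.43
wrist3.npz veiner [ 63 107 160] centre x,y 0.5618 0.1765 size 75.4 16.6 ang 1.51
wrist3.npz palm [ 63 106 161] centre x,y 0.617 0.1881 size 67.4 24.8 ang 1.55
wrist3.npz gouge [ 66 106 160] centre x,y 0.6065 0.2097 size 239.5 245.0 ang -0.0
wrist2.npz broad [ 57  95 148] centre x,y 0.567 0.2022 size 215.5 324.0 ang -0.0
wrist2.npz knife [ 58  97 147] centre x,y 0.5665 0.2022 size 215.5 325.0 ang -0.0
wrist2.npz veiner [ 57  97 147] centre x,y 0.5616 0.1798 size 81.9 16.1 ang 1.59
wrist2.npz palm [ 58  98 148] centre x,y 0.5665 0.2022 size 215.5 325.0 ang -0.0
wrist2.npz gouge [ 58  96 148] centre x,y 0.567 0.2022 size 215.5 324.0 ang -0.0
```

```bash
python3 - <<'E'
from h import *
L=dict(broad=(.4472,75,100),knife=(.5022,76,70),veiner=(.5572,58,78),palm=(.6121,40,80),gouge=(.6671,70,92))
for f in("wrist3.npz","wrist2.npz"):
  d=np.load(f); P=d["P"]
  s=P[...,0]-.026*P[...,1]
  for n,(s0,b,t) in L.items():
    ok=(abs(s-s0)<.007)&(P[...,1]>.09)&(P[...,1]<.33)
    q=P[ok]; hi=q[q[:,2]>.026]
    h,e=np.histogram(hi[:,1],bins=np.arange(.09,.33,.002)); top=[(round(float(a),3),int(c),round(float(np.median(hi[(hi[:,1]>=a)&(hi[:,1]<a+.002)][:,2])),3)) for a,c in zip(e,h) if c>2]
    sad=q[(q[:,2]>.0175)&(q[:,2]<.0225)][:,1]; h,e=np.histogram(sad,bins=np.arange(.09,.33,.004))
    print(f,n,"hi",top,"\n   saddle",[(round(float(a),3),int(c)) for a,c in zip(e,h) if c>2])
E
```

```text
wrist3.npz broad hi [] 
   saddle []
wrist3.npz knife hi [(0.102, 29, 0.069), (0.104, 47, 0.069), (0.106, 49, 0.069), (0.108, 102, 0.067), (0.11, 271, 0.052), (0.112, 42, 0.034), (0.114, 76, 0.033), (0.116, 12, 0.028), (0.272, 40, 0.03), (0.274, 49, 0.034), (0.276, 39, 0.034), (0.278, 47, 0.034), (0.28, 34, 0.034), (0.308, 419, 0.051), (0.31, 57, 0.069), (0.312, 45, 0.069), (0.314, 45, 0.069), (0.316, 34, 0.07), (0.318, 82, 0.073), (0.32, 94, 0.077), (0.322, 71, 0.082), (0.324, 64, 0.087), (0.326, 45, 0.092)] 
   saddle [(0.114, 26), (0.118, 37), (0.122, 71), (0.126, 72), (0.13, 76), (0.134, 72), (0.138, 72), (0.142, 76), (0.146, 72), (0.15, 71), (0.154, 75), (0.158, 74), (0.162, 75), (0.166, 76), (0.17, 70), (0.174, 71), (0.178, 73), (0.182, 75), (0.186, 67), (0.19, 71), (0.194, 80), (0.198, 69), (0.202, 66), (0.206, 77), (0.21, 75), (0.214, 68), (0.218, 68), (0.222, 48), (0.27, 19), (0.306, 31)]
wrist3.npz veiner hi [(0.1, 16, 0.069), (0.102, 47, 0.069), (0.104, 43, 0.069), (0.106, 56, 0.069), (0.108, 285, 0.051), (0.124, 28, 0.033), (0.126, 34, 0.033), (0.128, 36, 0.033), (0.13, 3
[... 7201 characters left out ...]
2, 0.034), (0.29, 7, 0.036), (0.292, 7, 0.035), (0.294, 6, 0.035), (0.296, 5, 0.036), (0.298, 3, 0.036), (0.304, 34, 0.051), (0.306, 7, 0.07), (0.308, 8, 0.07), (0.31, 7, 0.07), (0.312, 9, 0.072), (0.314, 15, 0.074), (0.316, 11, 0.079), (0.318, 11, 0.083), (0.32, 15, 0.088), (0.322, 7, 0.091), (0.324, 16, 0.096), (0.326, 13, 0.101)] 
   saddle [(0.114, 5), (0.118, 3), (0.122, 13), (0.126, 13), (0.13, 14), (0.134, 11), (0.138, 14), (0.142, 13), (0.146, 14), (0.15, 12), (0.154, 12), (0.158, 11), (0.162, 13), (0.166, 15), (0.17, 12), (0.174, 11), (0.178, 13), (0.182, 14), (0.186, 14), (0.19, 14), (0.194, 13), (0.198, 12), (0.202, 14), (0.206, 14), (0.21, 13), (0.214, 13), (0.218, 7), (0.29, 6)]
```

```bash
python3 -m creep '[[[0,0,0,0.05,0,0,0],[0,0,0,0.10,-0.003,0,0],[0,0,0,0.098,-0.06,0,0],[0,0,0,0.097,-0.12,0,0],[0,0,0,0.095,-0.18,0,0],[0,0,0,0.09,-0.24,0,0],[0,0,0,0.08,-0.30,0,0],[0,0,0,0.07,-0.36,0,0],[0,0,0,0.059,-0.41,0.005,0],[0,0,0,0.059,-0.432,0.011,0],[0,0,0,0.059,-0.432,0.011,0],[0,0,0,0.059,-0.432,0.011,0],[0,0,0,0.059,-0.432,0.011,0]]]'
cat > tools.py <<'E'
from h import *
L=dict(gouge=(70,13,92,26,19),veiner=(58,14,78,22,16),knife=(76,25,70,24,18))
def find(P,im,boxes):
    for n,(x0,x1,y0,y1) in boxes.items():
        b,w,t,W,H=L[n]
        m=(P[...,0]>x0)&(P[...,0]<x1)&(P[...,1]>y0)&(P[...,1]<y1)
        hd=m&(P[...,2]>H/1000-.004)&(P[...,2]<H/1000+.006)
        k=cv2.morphologyEx(hd.astype(np.uint8),cv2.MORPH_OPEN,np.ones((3,3)))
        nn,lab,st,_=cv2.connectedComponentsWithStats(k); hd=lab==1+st[1:,4].argmax()
        q=P[hd]; r=cv2.minAreaRect((q[:,:2]*1000).astype(np.float32)); box=cv2.boxPoints(r)
        c=np.array(r[0]); e=[(box[i+1]-box[i]) for i in(0,1)]; a=max(e,key=np.linalg.norm); ln=np.linalg.norm(a); wd=min(map(np.linalg.norm,e)); 
        # regress axis
        xy=q[:,:2]*1000; _,_,V=np.linalg.svd(xy-xy.mean(0),full_matrices=False); a=V[0]
        al=P[m&(P[...,2]>.005)][:,:2]*1000-c; ta=al@a; ta=ta[abs(al@V[1])<15]
        if abs(ta.min())>ta.max(): a=-a; ta=-ta
        tq=(xy-c)@a; sq=(xy-c)@V[1]
        lo,hi=np.percentile(tq,[.5,99.5]); lat=(np.percentile(sq,1)+np.percentile(sq,99))/2
        tip=np.percentile(ta,99.8)
        o1=c+a*(lo+b)+V[1]*lat; o2=c+a*(tip-t)+V[1]*lat
        print(n,"px",hd.sum(),"len",round(ln,1),"wid",round(wd,1),round(float(np.ptp(np.percentile(sq,[1,99]))),1),"tot",round(tip-lo,1),"(exp",b+w,W,b+t,") O from butt",o1.round(1),"from tip",o2.round(1),"yaw",round(np.degrees(np.arctan2(a[1],a[0])),1),"z",np.median(q[:,2]).round(4))
E
python3 - <<'E'
from tools import *
im,P,T,K=grab("wrist"); np.savez("wrist4.npz",im=im,P=P,T=T,K=K); cv2.imwrite("pics/w4.png",im)
find(P,im,dict(gouge=(.42,.63,-.19,-.11),veiner=(.45,.63,-.265,-.195),knife=(.45,.66,-.37,-.29)))
z=np.load("top0.npz"); find(z["P"],z["im"],dict(gouge=(.42,.63,-.18,-.11),veiner=(.45,.63,-.26,-.195),knife=(.45,.66,-.36,-.29)))
E
```

```text
t: 15.35
position: [0.5901, -0.2324, 0.16]
tcp_rot: [[-1.0, 0.024, 0.001], [0.024, 1.0, 0.001], [-0.001, 0.001, -1.0]]
contact_force: [-0.4, 0.2, 0.6]
grip_width: 0.501
gouge px 1621 len 80.6 wid 23.7 22.3 tot 159.2 (exp 83 26 162 ) O from butt [ 537.3 -143.6] from tip [ 540.  -143.2] yaw -171.4 z 0.0178
veiner px 1443 len 81.5 wid 19.0 18.7 tot 129.7 (exp 72 22 136 ) O from butt [ 533.4 -228.1] from tip [ 527.2 -228. ] yaw -1.2 z 0.0146
knife px 2042 len 100.6 wid 21.6 20.4 tot 141.3 (exp 101 24 146 ) O from butt [ 562.1 -327.8] from tip [ 557.4 -328. ] yaw 3.3 z 0.0167
gouge px 49 len 20.2 wid 17.8 20.4 tot 42.8 (exp 83 26 162 ) O from butt [523.1 -87.2] from tip [ 567.4 -197.9] yaw 111.8 z 0.0178
veiner px 20 len 14.5 wid 11.8 9.5 tot 59.9 (exp 72 22 136 ) O from butt [ 550.5 -197.3] from tip [ 487.2 -239.5] yaw 33.7 z 0.0154
knife px 77 len 48.2 wid 18.6 17.9 tot 159.9 (exp 101 24 146 ) O from butt [ 564.4 -318.5] from tip [ 577.9 -315.6] yaw 12.2 z 0.0172
```

View pics/w4.png

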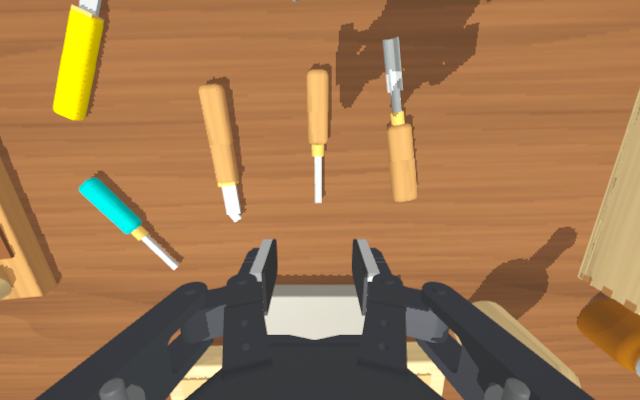

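```bash
python3 -m creep '[[[0,0,-0.08,0.02,0.03,0.02,0],[0,0,-0.176,0.04,0.06,0.05,0],[0,0,-0.176,0.0536,0.0877,0.08,0],[0,0,-0.176,0.0536,0.0877,0.10,0],[0,0,-0.176,0.0536,0.0877,0.10,0],[0,0,-0.176,0.0536,0.0877,0.10,0],[0,0,-0.176,0.0536,0.0877,0.10,0]]]'
```

```text
t: 16.27
position: [0.5391, -0.1459, 0.0607]
tcp_rot: [[-0.989, -0.148, 0.002], [-0.148, 0.989, -0.0], [-0.002, -0.001, -1.0]]
contact_force: [0.5, 0.0, -0.3]
grip_width: 0.498
```

```bash
python3 -m creep '[[[0,0,0,0,0.002,0.02,0],[0,0,0,0,0.002,0.04,0],[0,0,0,0,0.002,0.05,0],[0,0,0,0,0.002,0.0585,0],[0,0,0,0,0.002,0.0585,0],[0,0,0,0,0.002,0.0585,0.4],[0,0,0,0,0.002,0.0585,1],[0,0,0,0,0.002,0.0585,1],[0,0,0,0,0.002,0.0585,1],[0,0,0,0,0.002,0.0585,1]]]'
python3 -m creep '[[[0,0,0,0,0,-0.01,1],[0,0,0,0,0,-0.03,1],[0,0,0,0,0,-0.06,1],[0,0,0,0,0,-0.10,1],[0,0,0,0,0,-0.14,1],[0,0,0,0,0,-0.17,1],[0,0,0,0,0,-0.17,1],[0,0,0,0,0,-0.17,1]]]'
```

```text
t: 17.52
position: [0.5384, -0.1436, 0.0018]
tcp_rot: [[-0.989, -0.149, 0.001], [-0.149, 0.989, -0.0], [-0.001, -0.0, -1.0]]
contact_force: [-1.4, -0.2, 6.5]
grip_width: 0.288
t: 18.52
position: [0.537, -0.1432, 0.1701]
tcp_rot: [[-0.989, -0.149, -0.002], [-0.149, 0.989, 0.001], [0.002, 0.001, -1.0]]
contact_force: [-0.0, 0.4, -2.1]
grip_width: 0.291
```

```bash
python3 -m creep '[[[0,0,0.17,-0.01,0.05,0,1],[0,0,0.34,-0.02,0.10,0,1],[0,0,0.51,-0.03,0.15,0,1],[0,0,0.68,-0.04,0.20,0,1],[0,0,0.85,-0.05,0.245,0,1],[0,0,1.02,-0.0561,0.285,0,1],[0,0,1.19,-0.10,0.295,0,1],[0,0,1.36,-0.14,0.304,0,1],[0,0,1.53,-0.1837,0.3129,0,1],[0,0,1.70,-0.1837,0.3129,0,1],[0,0,1.747,-0.1837,0.3129,0,1],[0,0,1.747,-0.1837,0.3129,0,1],[0,0,1.747,-0.1837,0.3129,0,1],[0,0,1.747,-0.1837,0.3129,0,1]]]'
python3 - <<'E'
from h import *
im,P,T,K=grab("wrist"); np.savez("wrist5.npz",im=im,P=P,T=T,K=K); cv2.imwrite("pics/w5.png",im)
s=arm.read_state(); print(s["position"],s["tcp_rot"].round(4).tolist(),s["q"].round(1))
E
```

```text
t: 20.27
position: [0.6728, 0.1932, 0.1708]
tcp_rot: [[0.027, 1.0, -0.001], [1.0, -0.027, 0.0], [0.0, -0.001, -1.0]]
contact_force: [0.5, 0.6, -1.3]
grip_width: 0.286
[0.6729125  0.19314371 0.1709686 ] [[0.0269, 0.9996, -0.0003], [0.9996, -0.0269, 0.0002], [0.0002, -0.0003, -1.0]] [-36.1  33.6  25.3  88.9 -15.7  61.1  -8.4]
```

View pics/w5.png

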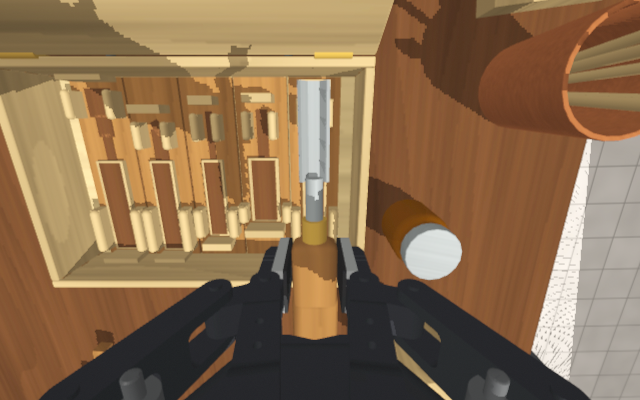

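```bash
cat > held.py <<'E'
from h import *
import sys
d=np.load(sys.argv[1]); P=d["P"]; x=float(sys.argv[2])
z0=float(sys.argv[3])
m=(P[...,2]>z0)&(P[...,2]<z0+.08)&(abs(P[...,0]-x)<.02)&(P[...,1]>.19)&(P[...,1]<.31)
q=P[m]; f=np.polyfit(q[:,1],q[:,0],1); y=np.percentile(q[:,1],99.8)
t=q[q[:,1]>y-.03]; print("tip y",y.round(4),"slope dx/dy",f[0].round(4),"tip mid x",((np.percentile(t[:,0],2)+np.percentile(t[:,0],98))/2).round(4),"w",np.ptp(np.percentile(t[:,0],[2,98])).round(4),"z",np.median(t[:,2]).round(4))
E
python3 held.py wrist5.npz .6755 .13
python3 - <<'E'
from h import *
d=np.load("wrist5.npz"); P=d["P"]
# saddle lateral limits of cradles seen in this pose
for n,s0,y0 in(("knife",.5022,.1975),("veiner",.5572,.1961),("palm",.6121,.1947)):
    m=(P[...,2]>.0175)&(P[...,2]<.0225)&(abs(P[...,1]-y0-.005)<.012)&(abs(P[...,0]-.026*P[...,1]-s0)<.02)
    s=P[m][:,0]-.026*P[m][:,1]; print(n,m.sum(),np.percentile(s,[2,98]).round(4),((np.percentile(s,2)+np.percentile(s,98))/2).round(4))
    m=(P[...,2]>.027)&(P[...,2]<.04)&(P[...,1]>.25)&(P[...,1]<.30)&(abs(P[...,0]-.026*P[...,1]-s0)<.005)
    if m.sum()>5: print("   tip stop y",np.percentile(P[m][:,1],[3,97]).round(4))
E
```

```text
tip y 0.2829 slope dx/dy -0.0033 tip mid x 0.674 w 0.0144 z 0.1769
knife 479 [0.4909 0.5146] 0.5028
   tip stop y [0.2733 0.2808]
veiner 438 [0.5468 0.5684] 0.5576
   tip stop y [0.2801 0.2874]
palm 628 [0.5971 0.6279] 0.6125
   tip stop y [0.2802 0.2874]
```

```bash
python3 -m creep '[[[0,0,0.006,0.002,0.0003,0.03,1],[0,0,0.006,0.002,0.0003,0.06,1],[0,0,0.006,0.002,0.0003,0.09,1],[0,0,0.006,0.002,0.0003,0.115,1],[0,0,0.006,0.002,0.0003,0.13,1],[0,0,0.006,0.002,0.0003,0.138,1],[0,0,0.006,0.002,0.0003,0.143,1],[0,0,0.006,0.002,0.0003,0.147,1],[0,0,0.006,0.002,0.0003,0.147,1],[0,0,0.006,0.002,0.0003,0.147,1]]]'
```

```text
t: 21.58
position: [0.6738, 0.1954, 0.0247]
tcp_rot: [[0.033, 0.999, 0.001], [0.999, -0.033, 0.0], [0.0, 0.001, -1.0]]
contact_force: [0.6, 0.6, 1.5]
grip_width: 0.286
```

```bash
python3 -m creep '[[[0,0,0,0,-0.001,0.0015,1],[0,0,0,0,-0.001,0.003,1],[0,0,0,0,-0.001,0.003,1],[0,0,0,0,-0.001,0.003,0.5],[0,0,0,0,-0.001,0.003,0.2],[0,0,0,0,-0.001,0.003,0.2],[0,0,0,0,-0.001,0.003,0.2],[0,0,0,0,-0.001,-0.01,0.2],[0,0,0,0,-0.001,-0.04,0.2],[0,0,0,0,-0.001,-0.08,0.2],[0,0,0,0,-0.001,-0.13,0.2],[0,0,0,0,-0.001,-0.15,0.2],[0,0,0,0,-0.001,-0.15,0.2],[0,0,0,0,-0.001,-0.15,0.2]]]'
python3 - <<'E'
from h import *
im,P,T,K=grab("wrist"); np.savez("wrist6.npz",im=im,P=P,T=T,K=K); cv2.imwrite("pics/w6.png",cv2.resize(im[0:330,180:480],None,fx=1.8,fy=1.8,interpolation=cv2.INTER_CUBIC))
m=(abs(P[...,0]-.674)<.014)&(P[...,2]<.05)&(P[...,2]>.016)&(P[...,1]<.285)&(P[...,1]>.11)
for y in np.arange(.13,.30,.012):
    k=(abs(P[...,0]-.674)<.014)&(abs(P[...,1]-y)<.006)&(P[...,2]<.06); q=P[k]
    if len(q)>5: print(y.round(3),len(q),np.percentile(q[:,2],[10,50,90]).round(4))
print(arm.read_state()["position"])
E
```

```text
t: 23.32
position: [0.6712, 0.1953, 0.172]
tcp_rot: [[0.033, 0.999, -0.003], [0.999, -0.033, -0.001], [-0.001, -0.003, -1.0]]
contact_force: [0.4, -0.1, 0.5]
grip_width: 0.401
0.13 199 [0.0304 0.0374 0.0387]
0.142 252 [0.0329 0.0377 0.0389]
0.154 250 [0.0336 0.0378 0.0389]
0.166 278 [0.0322 0.0376 0.0389]
0.178 269 [0.0334 0.0374 0.0384]
0.19 273 [0.0333 0.0374 0.0385]
0.202 333 [0.0194 0.0361 0.0381]
0.214 306 [0.0181 0.0207 0.0349]
0.226 286 [0.0127 0.0142 0.0329]
0.238 296 [0.0128 0.0156 0.0329]
0.25 308 [0.0129 0.0267 0.0305]
0.262 352 [0.014  0.0288 0.0324]
0.274 364 [0.0139 0.0285 0.0325]
0.286 381 [0.0126 0.0195 0.0339]
0.298 361 [0.0129 0.0344 0.0364]
[0.67109824 0.19519823 0.1717036 ]
```

View pics/w6.png

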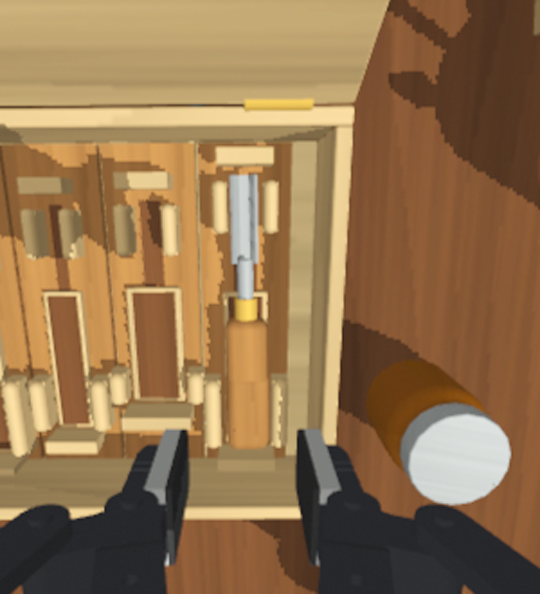

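```bash
python3 -m creep '[[[0,0,0.05,-0.02,-0.06,0,0],[0,0,0.2,-0.054,-0.118,0,0],[0,0,0.35,-0.11,-0.125,0,0],[0,0,0.5,-0.16,-0.13,0,0],[0,0,0.65,-0.21,-0.138,0,0],[0,0,0.8,-0.255,-0.142,0,0],[0,0,0.95,-0.31,-0.15,0,0],[0,0,1.1,-0.36,-0.16,0,0],[0,0,1.25,-0.41,-0.17,0,0],[0,0,1.4,-0.45,-0.18,0,0],[0,0,1.56,-0.4812,-0.1851,0,0],[0,0,1.56,-0.4812,-0.1851,0,0],[0,0,1.56,-0.4812,-0.1851,0,0],[0,0,1.56,-0.4812,-0.1851,0,0],[0,0,1.56,-0.4812,-0.1851,0,0]]]'
python3 - <<'E'
from tools import *
im,P,T,K=grab("wrist"); np.savez("wrist7.npz",im=im,P=P,T=T,K=K); cv2.imwrite("pics/w7.png",im)
find(P,im,dict(veiner=(.44,.65,-.265,-.195),knife=(.44,.68,-.37,-.29)))
s=arm.read_state(); print(s["position"],s["tcp_rot"].round(4).tolist(),s["q"].round(1))
E
```

```text
t: 25.25
position: [0.4719, -0.2785, 0.1739]
tcp_rot: [[1.0, -0.02, -0.0], [-0.02, -1.0, 0.001], [-0.0, -0.001, -1.0]]
contact_force: [-0.6, 0.6, 0.7]
grip_width: 0.501
veiner px 1170 len 81.4 wid 19.3 18.4 tot 130.3 (exp 72 22 136 ) O from butt [ 532.6 -228.5] from tip [ 526.9 -228.4] yaw -0.6 z 0.0146
knife px 1938 len 100.8 wid 21.6 20.5 tot 139.4 (exp 101 24 146 ) O from butt [ 561.7 -328.5] from tip [ 555.1 -328.9] yaw 3.4 z 0.0166
[ 0.47185393 -0.27876737  0.17400859] [[0.9998, -0.0205, 0.0001], [-0.0205, -0.9998, 0.0005], [0.0001, -0.0005, -1.0]] [-14.1  25.5  53.4 111.  -24.8  55.7 -40.1]
```

```bash
python3 -m creep '[[[0,0,-0.005,0.03,-0.03,0.03,0.1],[0,0,-0.005,0.058,-0.0517,0.07,0.1],[0,0,-0.005,0.058,-0.0517,0.10,0.1],[0,0,-0.005,0.058,-0.0517,0.114,0.1],[0,0,-0.005,0.058,-0.0517,0.114,0.1],[0,0,-0.005,0.058,-0.0517,0.114,0.1],[0,0,-0.005,0.058,-0.0517,0.114,0.1]]]'
```

```text
t: 26.18
position: [0.5312, -0.2297, 0.0613]
tcp_rot: [[1.0, -0.018, 0.002], [-0.018, -1.0, -0.0], [0.002, 0.0, -1.0]]
contact_force: [-0.5, -0.4, 0.2]
grip_width: 0.449
```

```bash
python3 -m creep '[[[0,0,0,0,-0.001,0.02,0.1],[0,0,0,0,-0.001,0.04,0.1],[0,0,0,0,-0.001,0.05,0.1],[0,0,0,0,-0.001,0.0592,0.1],[0,0,0,0,-0.001,0.0592,0.1],[0,0,0,0,-0.001,0.0592,0.5],[0,0,0,0,-0.001,0.0592,1],[0,0,0,0,-0.001,0.0592,1],[0,0,0,0,-0.001,0.0592,1],[0,0,0,0,-0.001,0.0592,1]]]'
python3 -m creep '[[[0,0,0,0,0,-0.01,1],[0,0,0,0,0,-0.03,1],[0,0,0,0,0,-0.06,1],[0,0,0,0,0,-0.10,1],[0,0,0,0,0,-0.14,1],[0,0,0,0,0,-0.17,1],[0,0,0,0,0,-0.17,1],[0,0,0,0,0,-0.17,1]]]'
```

```text
t: 27.42
position: [0.531, -0.2284, 0.0014]
tcp_rot: [[1.0, -0.017, 0.001], [-0.017, -1.0, -0.0], [0.001, 0.0, -1.0]]
contact_force: [-1.0, 1.3, 5.4]
grip_width: 0.239
t: 28.42
position: [0.5301, -0.2276, 0.1705]
tcp_rot: [[1.0, -0.017, -0.001], [-0.017, -1.0, 0.001], [-0.001, -0.001, -1.0]]
contact_force: [0.3, -0.2, -0.7]
grip_width: 0.238
```

```bash
python3 -m creep '[[[0,0,-0.16,0.002,-0.04,0,1],[0,0,-0.32,0.005,-0.08,0,1],[0,0,-0.48,0.008,-0.13,0,1],[0,0,-0.64,0.01,-0.18,0,1],[0,0,-0.8,0.013,-0.23,0,1],[0,0,-0.96,0.016,-0.28,0,1],[0,0,-1.12,0.019,-0.33,0,1],[0,0,-1.28,0.022,-0.38,0,1],[0,0,-1.44,0.0253,-0.4245,0,1],[0,0,-1.56,0.0253,-0.4245,0,1],[0,0,-1.56,0.0253,-0.4245,0,1],[0,0,-1.56,0.0253,-0.4245,0,1],[0,0,-1.56,0.0253,-0.4245,0,1],[0,0,-1.56,0.0253,-0.4245,0,1]]]'
python3 - <<'E'
from h import *
im,P,T,K=grab("wrist"); np.savez("wrist8.npz",im=im,P=P,T=T,K=K)
s=arm.read_state(); print(s["position"],s["tcp_rot"].round(4).tolist(),s["q"].round(1))
E
python3 held.py wrist8.npz .5645 .14
```

```text
t: 30.18
position: [0.5633, 0.1954, 0.1709]
tcp_rot: [[0.029, 1.0, -0.0], [1.0, -0.029, -0.0], [-0.0, -0.0, -1.0]]
contact_force: [-0.1, -0.3, -0.3]
grip_width: 0.243
[0.56327957 0.19555402 0.17092719] [[0.0289, 0.9996, 0.0], [0.9996, -0.0289, 0.0001], [0.0001, 0.0, -1.0]] [-43.7  24.4  27.3 104.  -13.4  54.9 -12.4]
tip y 0.2728 slope dx/dy 0.0073 tip mid x 0.5648 w 0.0067 z 0.1786
```

```bash
python3 -m creep '[[[0,0,0,0.0015,-0.001,0.03,1],[0,0,0,0.0015,-0.001,0.06,1],[0,0,0,0.0015,-0.001,0.09,1],[0,0,0,0.0015,-0.001,0.115,1],[0,0,0,0.0015,-0.001,0.13,1],[0,0,0,0.0015,-0.001,0.138,1],[0,0,0,0.0015,-0.001,0.143,1],[0,0,0,0.0015,-0.001,0.147,1],[0,0,0,0.0015,-0.001,0.147,1],[0,0,0,0.0015,-0.001,0.147,1]]]'
```

```text
t: 31.48
position: [0.5626, 0.1975, 0.0243]
tcp_rot: [[0.028, 1.0, 0.001], [1.0, -0.028, 0.0], [0.0, 0.001, -1.0]]
contact_force: [0.6, 0.6, -0.6]
grip_width: 0.239
```

```bash
python3 -m creep '[[[0,0,0,0,0,0.0015,1],[0,0,0,0,0,0.0028,1],[0,0,0,0,0,0.0028,1],[0,0,0,0,0,0.0028,0.6],[0,0,0,0,0,0.0028,0.25],[0,0,0,0,0,0.0028,0.25],[0,0,0,0,0,0.0028,0.25],[0,0,0,0,0,-0.01,0.25],[0,0,0,0,0,-0.04,0.25],[0,0,0,0,0,-0.08,0.25],[0,0,0,0,0,-0.13,0.25],[0,0,0,0,0,-0.15,0.25],[0,0,0,0,0,-0.15,0.25],[0,0,0,0,0,-0.15,0.25]]]'
python3 - <<'E'
from h import *
im,P,T,K=grab("wrist"); np.savez("wrist9.npz",im=im,P=P,T=T,K=K); cv2.imwrite("pics/w9.png",cv2.resize(im[0:330,180:480],None,fx=1.8,fy=1.8,interpolation=cv2.INTER_CUBIC))
print("expect handle top .0357")
for y in np.arange(.14,.29,.012):
    k=(abs(P[...,0]-.026*P[...,1]-.5575)<.006)&(abs(P[...,1]-y)<.006)&(P[...,2]<.06); q=P[k]
    if len(q)>5: print(y.round(3),len(q),np.percentile(q[:,2],[10,50,90]).round(4))
print(arm.read_state()["position"])
E
```

```text
t: 33.22
position: [0.5615, 0.1973, 0.1731]
tcp_rot: [[0.028, 1.0, -0.002], [1.0, -0.028, -0.0], [-0.0, -0.002, -1.0]]
contact_force: [-0.4, -0.2, -0.0]
grip_width: 0.379
expect handle top .0357
0.14 35 [0.0338 0.0347 0.0355]
0.152 112 [0.0345 0.0352 0.0359]
0.164 114 [0.0342 0.0352 0.0359]
0.176 113 [0.0342 0.0351 0.036 ]
0.188 120 [0.034  0.0347 0.0359]
0.2 121 [0.0339 0.0349 0.0358]
0.212 129 [0.0309 0.0333 0.0346]
0.224 141 [0.0131 0.0295 0.0334]
0.236 128 [0.0127 0.0283 0.03  ]
0.248 127 [0.0129 0.0285 0.0298]
0.26 132 [0.0127 0.0286 0.0299]
0.272 143 [0.0127 0.0146 0.0297]
0.284 151 [0.0135 0.033  0.0339]
[0.561379   0.19718299 0.17268726]
```

View pics/w9.png

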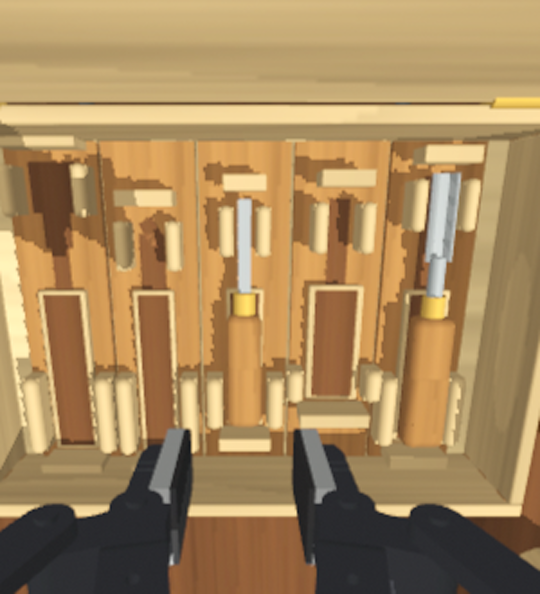

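```bash
python3 -m creep '[[[0,0,0.1,-0.04,-0.01,0,0],[0,0,0.22,-0.09,-0.015,0,0],[0,0,0.35,-0.14,-0.02,0,0],[0,0,0.48,-0.19,-0.024,0,0],[0,0,0.61,-0.24,-0.028,0,0],[0,0,0.74,-0.29,-0.032,0,0],[0,0,0.87,-0.34,-0.036,0,0],[0,0,1.0,-0.39,-0.04,0,0],[0,0,1.13,-0.44,-0.043,0,0],[0,0,1.26,-0.49,-0.0458,0,0],[0,0,1.38,-0.53,-0.0458,0,0],[0,0,1.484,-0.5587,-0.0458,0,0],[0,0,1.484,-0.5587,-0.0458,0,0],[0,0,1.484,-0.5587,-0.0458,0,0],[0,0,1.484,-0.5587,-0.0458,0,0]]]'
python3 - <<'E'
from tools import *
im,P,T,K=grab("wrist"); np.savez("wrist10.npz",im=im,P=P,T=T,K=K); cv2.imwrite("pics/w10.png",im)
find(P,im,dict(knife=(.44,.68,-.39,-.27)))
s=arm.read_state(); print(s["position"],s["tcp_rot"].round(4).tolist(),s["q"].round(1))
E
```

```text
t: 35.15
position: [0.5013, -0.3583, 0.1733]
tcp_rot: [[0.998, 0.061, -0.001], [0.061, -0.998, 0.001], [-0.0, -0.001, -1.0]]
contact_force: [-0.4, 0.4, 0.2]
grip_width: 0.501
knife px 1800 len 100.3 wid 21.2 20.5 tot 140.2 (exp 101 24 146 ) O from butt [ 561.5 -328.8] from tip [ 555.7 -329.2] yaw 3.4 z 0.0167
[ 0.50131116 -0.35837523  0.17351198] [[0.9981, 0.061, -0.0002], [0.061, -0.9981, 0.0012], [-0.0001, -0.0012, -1.0]] [ -4.   32.2  51.4 101.9 -28.8  60.1 -28.5]
```

```bash
python3 -m creep '[[[0,0,0,0.03,-0.015,0.03,0.05],[0,0,0,0.0605,-0.0261,0.07,0.05],[0,0,0,0.0605,-0.0261,0.10,0.05],[0,0,0,0.0605,-0.0261,0.1135,0.05],[0,0,0,0.0605,-0.0261,0.1135,0.05],[0,0,0,0.0605,-0.0261,0.1135,0.05],[0,0,0,0.0605,-0.0261,0.1135,0.05]]]'
```

```text
t: 36.08
position: [0.5602, -0.3309, 0.0618]
tcp_rot: [[0.998, 0.058, 0.002], [0.058, -0.998, -0.001], [0.002, 0.001, -1.0]]
contact_force: [-0.8, -0.3, -0.4]
grip_width: 0.473
```

```bash
python3 -m creep '[[[0,0,0,0,-0.0015,0.02,0.05],[0,0,0,0,-0.0015,0.04,0.05],[0,0,0,0,-0.0015,0.05,0.05],[0,0,0,0,-0.0015,0.0595,0.05],[0,0,0,0,-0.0015,0.0595,0.05],[0,0,0,0,-0.0015,0.0595,0.5],[0,0,0,0,-0.0015,0.0595,1],[0,0,0,0,-0.0015,0.0595,1],[0,0,0,0,-0.0015,0.0595,1],[0,0,0,0,-0.0015,0.0595,1]]]'
python3 -m creep '[[[0,0,0,0,0,-0.01,1],[0,0,0,0,0,-0.03,1],[0,0,0,0,0,-0.06,1],[0,0,0,0,0,-0.10,1],[0,0,0,0,0,-0.14,1],[0,0,0,0,0,-0.17,1],[0,0,0,0,0,-0.17,1],[0,0,0,0,0,-0.17,1]]]'
```

```text
t: 37.33
position: [0.56, -0.329, 0.0015]
tcp_rot: [[0.998, 0.059, 0.001], [0.059, -0.998, -0.0], [0.001, 0.0, -1.0]]
contact_force: [0.4, 0.4, 4.6]
grip_width: 0.265
t: 38.33
position: [0.5593, -0.3281, 0.1705]
tcp_rot: [[0.998, 0.059, -0.001], [0.059, -0.998, 0.001], [-0.001, -0.001, -1.0]]
contact_force: [0.1, 0.1, -1.2]
grip_width: 0.263
```

```bash
python3 -m creep '[[[0,0,-0.1,-0.002,-0.04,0,1],[0,0,-0.22,-0.004,-0.09,0,1],[0,0,-0.35,-0.006,-0.14,0,1],[0,0,-0.48,-0.008,-0.19,0,1],[0,0,-0.61,-0.01,-0.24,0,1],[0,0,-0.74,-0.012,-0.29,0,1],[0,0,-0.87,-0.014,-0.34,0,1],[0,0,-1.0,-0.016,-0.39,0,1],[0,0,-1.13,-0.018,-0.44,0,1],[0,0,-1.26,-0.02,-0.485,0,1],[0,0,-1.38,-0.0206,-0.515,0,1],[0,0,-1.485,-0.0206,-0.5277,0,1],[0,0,-1.485,-0.0206,-0.5277,0,1],[0,0,-1.485,-0.0206,-0.5277,0,1],[0,0,-1.485,-0.0206,-0.5277,0,1]]]'
python3 - <<'E'
from h import *
im,P,T,K=grab("wrist"); np.savez("wrist11.npz",im=im,P=P,T=T,K=K)
s=arm.read_state(); print(s["position"],s["tcp_rot"].round(4).tolist(),s["q"].round(1))
E
python3 held.py wrist11.npz .5095 .14
```

```text
t: 40.2
position: [0.5081, 0.1957, 0.1707]
tcp_rot: [[0.03, 1.0, -0.0], [1.0, -0.03, -0.001], [-0.001, -0.0, -1.0]]
contact_force: [0.2, 0.3, -0.7]
grip_width: 0.265
[0.50814243 0.19588397 0.17079093] [[0.0292, 0.9996, -0.0002], [0.9996, -0.0292, -0.0003], [-0.0003, -0.0002, -1.0]] [-49.5  19.9  30.1 110.9 -12.4  52.4 -14.9]
tip y 0.2641 slope dx/dy 0.0005 tip mid x 0.5092 w 0.0141 z 0.1794
```

```bash
python3 -m creep '[[[0,0,0,0.002,-0.0005,0.03,1],[0,0,0,0.002,-0.0005,0.06,1],[0,0,0,0.002,-0.0005,0.09,1],[0,0,0,0.002,-0.0005,0.115,1],[0,0,0,0.002,-0.0005,0.13,1],[0,0,0,0.002,-0.0005,0.138,1],[0,0,0,0.002,-0.0005,0.143,1],[0,0,0,0.002,-0.0005,0.147,1],[0,0,0,0.002,-0.0005,0.147,1],[0,0,0,0.002,-0.0005,0.147,1]]]'
```

```text
t: 41.5
position: [0.5079, 0.199, 0.0243]
tcp_rot: [[0.027, 1.0, 0.001], [1.0, -0.027, 0.0], [0.0, 0.001, -1.0]]
contact_force: [0.2, -0.4, -0.4]
grip_width: 0.265
```

```bash
python3 -m creep '[[[0,0,0,0,0,0.0015,1],[0,0,0,0,0,0.0028,1],[0,0,0,0,0,0.0028,1],[0,0,0,0,0,0.0028,0.6],[0,0,0,0,0,0.0028,0.2],[0,0,0,0,0,0.0028,0.2],[0,0,0,0,0,0.0028,0.2],[0,0,0,0,0,-0.01,0.2],[0,0,0,0,0,-0.04,0.2],[0,0,0,0,0,-0.08,0.2],[0,0,0,0,0,-0.13,0.2],[0,0,0,0,0,-0.15,0.2],[0,0,0,0,0,-0.15,0.2],[0,0,0,0,0,-0.15,0.2]]]'
python3 - <<'E'
from h import *
im,P,T,K=grab("wrist"); np.savez("wrist12.npz",im=im,P=P,T=T,K=K)
t,_=viewer.grab_frame("top"); t=t[100:330,130:500]
a=cv2.resize(im[0:300,150:550],None,fx=1.4,fy=1.4,interpolation=cv2.INTER_CUBIC)
b=cv2.resize(t,(240,int(230*240/370))); c=np.zeros((420,800,3),np.uint8); c[:,:560]=a[:420]; c[:b.shape[0],560:]=b
cv2.imwrite("pics/w12.png",c)
print("expect handle top .0377")
for y in np.arange(.14,.29,.012):
    k=(abs(P[...,0]-.026*P[...,1]-.5025)<.006)&(abs(P[...,1]-y)<.006)&(P[...,2]<.06); q=P[k]
    if len(q)>5: print(y.round(3),len(q),np.percentile(q[:,2],[10,50,90]).round(4))
print(arm.read_state()["position"])
E
```

```text
t: 43.25
position: [0.5069, 0.1987, 0.1732]
tcp_rot: [[0.027, 1.0, -0.001], [1.0, -0.027, -0.0], [-0.0, -0.001, -1.0]]
contact_force: [0.0, -0.3, -0.3]
grip_width: 0.398
expect handle top .0377
0.14 105 [0.0363 0.0372 0.0381]
0.152 116 [0.0364 0.0372 0.038 ]
0.164 111 [0.0364 0.0372 0.0379]
0.176 129 [0.0361 0.0371 0.0379]
0.188 126 [0.036  0.0368 0.0378]
0.2 134 [0.0359 0.0368 0.0376]
0.212 138 [0.036  0.0368 0.0376]
0.224 152 [0.0299 0.0349 0.0367]
0.236 134 [0.0294 0.0303 0.0312]
0.248 146 [0.0295 0.0303 0.0311]
0.26 153 [0.0139 0.0301 0.031 ]
0.272 151 [0.0129 0.0145 0.035 ]
0.284 144 [0.0125 0.0136 0.0347]
[0.50676305 0.19856251 0.17265763]
```

View pics/w12.png

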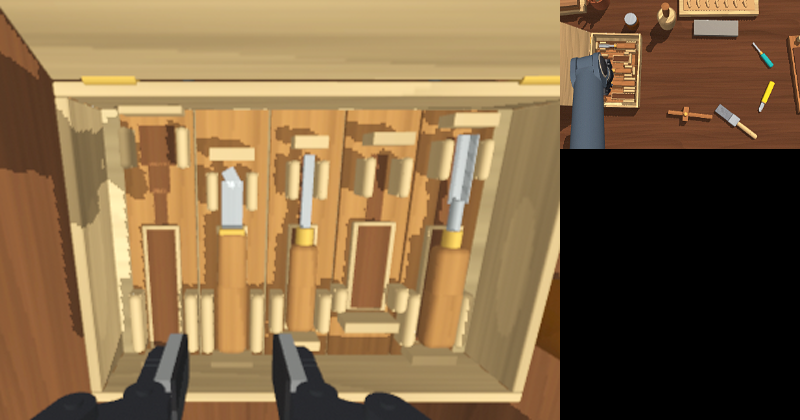

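```bash
python3 -m creep '[[[0,0,-0.1,0,0,-0.05,0.3],[0,0,-0.26,0,0,-0.1,0.3],[0,0,-0.42,0,0,-0.15,0.3],[0,0,-0.58,0,0.01,-0.2,0.3],[0,0,-0.74,0.04,0.02,-0.227,0.3],[0,0,-0.9,0.08,0.03,-0.227,0.3],[0,0,-1.06,0.13,0.04,-0.227,0.3],[0,0,-1.22,0.18,0.0505,-0.227,0.3],[0,0,-1.38,0.22,0.0505,-0.227,0.3],[0,0,-1.5,0.2405,0.0505,-0.227,0.3],[0,0,-1.571,0.2405,0.0505,-0.227,0.3],[0,0,-1.571,0.2405,0.0505,-0.227,0.3],[0,0,-1.571,0.2405,0.0505,-0.227,0.3],[0,0,-1.571,0.2405,0.0505,-0.227,0.3]]]'
python3 - <<'E'
from h import *
im,P,T,K=grab("wrist"); cv2.imwrite("pics/w13.png",im); s=arm.read_state(); print(s["position"],s["tcp_rot"].round(3).tolist(),s["q"].round(1))
m=(P[...,2]>.285)&(P[...,2]<.33)&(P[...,1]<.47)&(P[...,1]>.40)&(abs(P[...,0]-.553)<.05)
q=P[m]; print(len(q)); f=np.polyfit(q[:,0],q[:,1],1); print(f,np.polyval(f,.56),np.percentile(q[:,1],[5,50,95]),np.percentile(q[:,2],[50,95]))
E
```

```text
t: 45.1
position: [0.5647, 0.4375, 0.4008]
tcp_rot: [[-1.0, 0.028, -0.0], [0.028, 1.0, -0.0], [0.0, -0.0, -1.0]]
contact_force: [-0.3, 0.0, 0.4]
grip_width: 0.347
[0.56470009 0.43756799 0.4009663 ] [[-1.0, 0.028, 0.0], [0.028, 1.0, 0.0], [-0.0, 0.0, -1.0]] [-50.2  26.7  15.2  67.5  -6.8  86.6  52.2]
1652
[-0.02100546  0.45035985] 0.4385967958348515 [0.43261342 0.43880677 0.44501394] [0.30502785 0.30673159]
```

```bash
python3 -m creep '[[[0,0,0,0,0.001,0.03,0.3],[0,0,0,0,0.001,0.06,0.3],[0,0,0,0,0.001,0.09,0.3],[0,0,0,0,0.001,0.11,0.3],[0,0,0,0,0.001,0.12,0.3],[0,0,0,0,0.001,0.12,0.3],[0,0,0,0,0.001,0.12,0.6],[0,0,0,0,0.001,0.12,1],[0,0,0,0,0.001,0.12,1],[0,0,0,0,0.001,0.12,1],[0,0,0,0,0.001,0.12,1],[0,0,0,0,0.001,0.12,1]]]'
```

```text
t: 46.65
position: [0.5652, 0.4388, 0.2824]
tcp_rot: [[-1.0, 0.027, 0.002], [0.027, 1.0, 0.001], [-0.002, 0.001, -1.0]]
contact_force: [-1.2, -1.3, 5.4]
grip_width: 0.136
```

```bash
python3 -m creep '[[[0,0,0,0,-0.004,-0.002,1],[0,0,0,0,-0.010,-0.005,1],[0,0,0,0,-0.016,-0.008,1],[0,0,0,0,-0.024,-0.011,1],[0,0,0,0,-0.032,-0.014,1],[0,0,0,0,-0.042,-0.018,1],[0,0,0,0,-0.053,-0.021,1],[0,0,0,0,-0.065,-0.024,1],[0,0,0,0,-0.078,-0.027,1],[0,0,0,0,-0.091,-0.029,1]]]'
```

```text
t: 47.9
position: [0.5627, 0.349, 0.3124]
tcp_rot: [[-1.0, 0.026, 0.003], [0.026, 1.0, 0.005], [-0.003, 0.005, -1.0]]
contact_force: [2.0, 2.0, 7.9]
grip_width: 0.14
```

```bash
python3 -m creep '[[[0,0,0,0,-0.015,-0.001,1],[0,0,0,0,-0.030,-0.001,1],[0,0,0,0,-0.045,-0.001,1],[0,0,0,0,-0.062,0,1],[0,0,0,0,-0.078,0.003,1],[0,0,0,0,-0.094,0.006,1],[0,0,0,0,-0.111,0.011,1],[0,0,0,0,-0.127,0.017,1],[0,0,0,0,-0.143,0.024,1],[0,0,0,0,-0.159,0.032,1],[0,0,0,0,-0.174,0.041,1],[0,0,0,0,-0.188,0.051,1]]]'
```

```text
t: 49.4
position: [0.5575, 0.1587, 0.2583]
tcp_rot: [[-1.0, 0.027, 0.001], [0.027, 1.0, -0.0], [-0.001, -0.0, -1.0]]
contact_force: [3.8, 1.2, -0.1]
grip_width: 0.137
```

```bash
python3 -m creep '[[[0,0,0,0,-0.014,0.011,1],[0,0,0,0,-0.027,0.022,1],[0,0,0,0,-0.038,0.034,1],[0,0,0,0,-0.049,0.047,1],[0,0,0,0,-0.058,0.060,1],[0,0,0,0,-0.067,0.073,1],[0,0,0,0,-0.074,0.086,1],[0,0,0,0,-0.081,0.099,1],[0,0,0,0,-0.086,0.112,1],[0,0,0,0,-0.091,0.124,1],[0,0,0,0,-0.094,0.136,1],[0,0,0,0,-0.097,0.147,1],[0,0,0,0,-0.099,0.157,1],[0,0,0,0,-0.101,0.166,1],[0,0,0,0,-0.101,0.166,1]]]'
```

```text
t: 51.28
position: [0.5542, 0.0591, 0.0919]
tcp_rot: [[-1.0, 0.026, -0.001], [0.026, 1.0, -0.0], [0.001, -0.0, -1.0]]
contact_force: [3.7, -0.7, -1.6]
grip_width: 0.139
```

```bash
python3 -m creep '[[[0,0,0,0,0,0.004,1],[0,0,0,0,-0.001,0.008,1],[0,0,0,0,-0.001,0.012,1],[0,0,0,0,-0.002,0.015,1],[0,0,0,0,-0.002,0.018,1],[0,0,0,0,-0.003,0.020,1],[0,0,0,0,-0.003,0.022,1],[0,0,0,0,-0.003,0.0235,1],[0,0,0,0,-0.003,0.0245,1],[0,0,0,0,-0.003,0.0245,1]]]'
```

```text
t: 52.52
position: [0.5542, 0.0564, 0.0683]
tcp_rot: [[-1.0, 0.026, -0.0], [0.026, 1.0, 0.0], [0.0, 0.0, -1.0]]
contact_force: [2.7, 1.3, -1.1]
grip_width: 0.139
```

```bash
python3 -m creep '[[[0,0,0,0,0,0.001,1],[0,0,0,0,0,0.002,1],[0,0,0,0,0,0.003,1],[0,0,0,0,0,0.004,1],[0,0,0,0,0,0.004,1],[0,0,0,0,0,0.004,1]]]'
```

```text
t: 53.28
position: [0.5542, 0.0561, 0.0649]
tcp_rot: [[-1.0, 0.027, -0.0], [0.027, 1.0, 0.0], [0.0, 0.0, -1.0]]
contact_force: [-0.2, 2.6, 5.7]
grip_width: 0.139
```

```bash
python3 -m creep '[[[0,0,0,0,0,0.001,1],[0,0,0,0,0,0.002,1],[0,0,0,0,0,0.002,1],[0,0,0,0,0,0.002,1]]]'
python3 - <<'E'
from h import *
im,P,T,K=grab("top"); v=P[190:228,185:245,2]; print(np.nanmedian(v[:, :10]),np.nanmedian(v[:,-10:]))
E
```

```text
t: 53.78
position: [0.5543, 0.0562, 0.0648]
tcp_rot: [[-1.0, 0.027, -0.0], [0.027, 1.0, 0.001], [0.0, 0.001, -1.0]]
contact_force: [-6.5, 0.4, 19.6]
grip_width: 0.142
0.07932218856607698 0.4923635847728283
```

```bash
python3 -m creep '[[[0,0,0,0,0,-0.001,1],[0,0,0,0,0,-0.001,0.7],[0,0,0,0,0,-0.001,0.35],[0,0,0,0,0,-0.001,0.3],[0,0,0,0,0,-0.001,0.3],[0,0,0,0,0,-0.01,0.3],[0,0,0,0,0,-0.04,0.3],[0,0,0,0,0,-0.09,0.3],[0,0,0,0,0,-0.14,0.3],[0,0,0,0,-0.05,-0.18,0.3],[0,0,0,0,-0.10,-0.2,0.3],[0,0,0,0,-0.16,-0.2,0.3],[0,0,0,0,-0.22,-0.2,0.3],[0,0,0,0,-0.27,-0.2,0.3],[0,0,0,0,-0.27,-0.2,0.3],[0,0,0,0,-0.27,-0.2,0.3]]]'
python3 - <<'E'
from h import *
im,P,T,K=grab("top"); z=np.load("top0.npz")
for uv in [(268,200),(268,225),(215,210),(180,210),(248,210)]: print(uv,P[uv[1],uv[0]].round(3),z["P"][uv[1],uv[0]].round(3))
cv2.imwrite("pics/end.png",im)
E
```

```text
t: 55.82
position: [0.5472, -0.2131, 0.2625]
tcp_rot: [[-1.0, 0.026, -0.0], [0.026, 1.0, 0.001], [0.0, 0.001, -1.0]]
contact_force: [0.9, -0.7, 0.3]
grip_width: 0.347
(268, 200) [0.576 0.054 0.093] [0.577 0.054 0.091]
(268, 225) [0.508 0.053 0.09 ] [0.508 0.053 0.092]
(215, 210) [0.552 0.201 0.075] [0.551 0.199 0.083]
(180, 210) [0.552 0.296 0.077] [0.552 0.296 0.076]
(248, 210) [0.551 0.11  0.078] [0.551 0.11  0.076]
```

View pics/end.png

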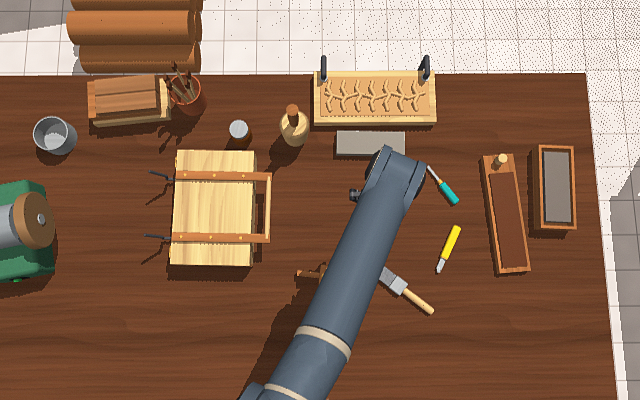

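The end picture shows the lid shut, with the dowel at (268, 210) where it started. The mallet, jar, stone, brush and gauge, and the turquoise and yellow look-alikes, have not moved. Handing in.

```bash
python3 -c "from cell import arm; print(arm.hand_in())"
```

```text
the job is handed in; nothing more can be done
None
```

The job is done and handed in at about 56 s. I swung the lid up, over and onto its props, put the three tools that were out in their own cradles, and lowered the lid shut. Those tools were the gouge, veiner and knife; I saw no broad or palm chisel on the table.

**Tools:** Before closing, the wrist camera showed all three lying flat between their rails, handle to the front and blade towards the hinge. Handle heights were within about 1 mm of what they should be.

**Lid:** It pressed on the props with about 10 N. When shut it pressed on the chest with about 20 N, and I released it only then. The last top view shows the dowel at its starting height to within about 2 mm. One depth point in the middle of the lid read 8 mm lower than at the start (75 against 83 mm), while the other points agreed; I took it for noise.

**During opening:** the dowel slid about 4 mm in the pads, with roughly 20 N along the lid. I measured its position again before closing.

**Other items:** Mallet, stone, jar, brush and both look-alikes lie as they did in the last top view. The arm partly hid the gauge there, but an earlier picture after the last tool was placed showed it in its place.

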